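Lock the burr of the nut mill and set its grade

TASK

Get the stall's nut mill ready: take the blue-handled pin spanner off its wooden rest, put both its pins into the two holes of the brass retaining ring, and turn the ring clockwise with it until the ring is fully home against its red stop. Lay the spanner back on its rest as you found it, and only then press the green step button, fully down each time, until the red face of the white grade drum stands on top between the black pointer posts. Do not turn the ring or the drum with the fingers, and leave the tin, jar and scoop alone.

Things in the scene. Friction and masses are not known exactly. Their poses are not given: they have to be found in the camera images.
- mill: Fixed nut mill. Origin: underside, on the ring's vertical axis. White round housing, radius 83, top at z 115 mm, on a dark slab (x -95 to 95, y -255 to 105, 15 thick); steel chute at -x. Grey control box at -y (x -50 to 50, y -248 to -103, top z 72) with the drum (y -130) and green button (y -210). Outside the ring a red stop block, top z 130; inside it a dark disc lower than the ring.
- ring (a joint): Angle (rad) of the brass retaining ring about the vertical axis. 0 = fully home, its red tab against the red stop block (hard stop); positive = counter-clockwise seen from above, i.e. loose; range 0 to 1.4. It starts loose, between 0.7 and 1.15. Stiff: about 0.2 N m of dry friction, stays where it is left.
- ring_centre (a point): Centre of the ring's top face, on its axis, 129 mm above the table. Turns with the ring: its x axis points along the line through the two holes, z up. The ring is a 16-sided brass ring, 132 mm across, 14 mm thick, bore 68 mm, with a red tab on its rim at its own +y.
- ring_hole_a (a point): Mouth of one hole, 50 mm from the ring's axis on its +x side, in the ring's top face. The holes are 14 mm across, vertical, and go 14 mm deep, right through the ring.
- ring_hole_b (a point): Mouth of the other hole, 50 mm from the axis on the ring's -x side.
- spanner: Pin spanner, about 300 g, loose. Origin: centre of the underside of its steel bar (130 x 30 x 10 mm, along x). Two pins 10 mm across, tapered tips, reach 11 mm below the bar at x = +50 and -50. On the bar a blue handle block, 60 along x, 18 thick along y, z 10 to 58 mm: grasp it from above. Half-turn symmetry. With the pins fully in, the bar lies on the ring's top face.
- rest: Wooden rest, fixed. Origin: underside centre. Dark base 160 x 80 x 6 mm, and on it a block 76 mm (x) x 50 mm (y), top at z 30 mm. The spanner's bar lies along x on the block, its pins hanging over the block's two ends with some 7 mm play each.
- rest_top (a point): Centre of the top of the rest's block, where the spanner's origin lies when it is on its rest; x axis along the rest.
- drum (a joint): Grade drum angle (rad) about its level axis (mill's y). 0 = red face on top; starts at -1.8 to -0.4, red on the far (+x) side. Each full press turns it forward (top towards mill -x, joint grows) until the next of the ten faces (0.628 apart) is flat on top; a face under about 0.15 short of the top is passed over. 1 to 3 presses; never back. Strokes on a face = presses left. Friction holds it.
- drum_top (a point): Point on top of the drum, 94 mm above the table, midway between the two black pointer posts (tops at 96 mm). The drum is ten-sided, 64 mm across flats, 38 mm wide, white with one red face.
- button (a joint): Travel (m) of the green step button: 0 up, 0.012 fully down. Spring: about 1.5 N to start, 4 N at the bottom, up to about 6 N while it turns the drum; it must come nearly all the way up again (within 1 mm) before the next press.
- button_top (a point): Centre of the top of the green button, 32 mm across, 94 mm above the table when up, pressed straight down by 12 mm; 80 mm from the drum's centre; moves with the button. A black collar 42 mm across, top at 78 mm, is around it.
- tin: Brass-coloured tin of almonds, 100 mm across, 55 mm high, loose; leave alone. Origin at underside centre.
- jar: Amber jar, 66 mm across, 100 mm high, loose; leave alone. Origin at underside centre.
- scoop: Steel scoop, 80 x 60 x 30 mm, with a 90 mm wooden handle to its -x, loose; leave alone. Origin at the underside centre of its pan.
Not all that is in view belongs to the job. Leave any purple look-alike of the rest alone.

How it is judged:
On the way, in this order (a step that is already met when the one before it is completed fails the run):
1. both pins of the spanner are in the ring's holes while the ring is still loose (z of spanner in the frame of ring_centre below 0.004 m and horizontal distance between spanner and ring_centre below 0.008 m and angle between the x axis of spanner and the x axis of ring_centre, either way round below 0.14 rad and value of joint ring above 0.4 rad), for 0.1 s.
2. the ring is turned home with both pins still in its holes (z of spanner in the frame of ring_centre below 0.006 m and horizontal distance between spanner and ring_centre below 0.008 m and angle between the x axis of spanner and the x axis of ring_centre, either way round below 0.14 rad and value of joint ring below 0.08 rad), for 0.1 s.
3. the spanner lies on its rest, let go, the drum not yet at red (distance between spanner and rest_top below 0.022 m and z of spanner in the frame of rest_top below 0.004 m and angle between spanner's own z axis and vertical below 0.1 rad and contact force between the fingers and spanner below 0.1 N and value of joint drum below -0.25 rad), for 0.2 s.
4. the red face of the drum is brought to the pointer with the button (value of joint drum between -0.17 and 0.17 rad), for 0.1 s.
At the end, for the whole second after the job is handed in: The ring is within 0.1 rad of its stop, the drum's red face within 0.17 rad of the top, the button is up (within 3 mm), and the spanner lies at rest, upright (within 0.1 rad), flat on the rest's block (within 4 mm) and within 22 mm of its middle (all of step 4 and value of joint ring below 0.1 rad and value of joint button below 0.003 m and distance between spanner and rest_top below 0.022 m and z of spanner in the frame of rest_top below 0.004 m and angle between spanner's own z axis and vertical below 0.1 rad and linear speed of spanner below 0.02 m/s); the robot touches nothing.
It fails at once if the fingers push the ring itself (contact force between the fingers and ring above 2 N).
It fails at once if the fingers push the drum itself (contact force between the fingers and drum above 2 N).
It fails at once if the tin, jar or scoop is disturbed (distance of any of tin, jar, scoop from where it was at the start of the episode above 0.03 m).
It also fails if it takes over 61 s, if anything falls off the work surface, if the arm or the gripper's body presses on something with over 40 N, if the wrist force passes 120 N, or if a joint passes its speed limit or range.

ROBOT

A 6-joint arm with a two-finger parallel gripper is mounted at the origin on the work surface. World frame = base frame: x ahead of the robot, y to its left, z up, the work surface at z = 0. Lengths are in m, angles in rad, forces in N, time in s.
With the tool pointing down it reaches from about 0.325 to 0.9 m from the base axis. Payload 6.1 kg.
Tool frame: the origin (TCP) lies at the centre of the arm's flange, where the gripper is bolted on; the fingertips stand 173 mm ahead of it and the grasp point (between the pads) lies 155 mm ahead of it; x points along the fingers, z is the direction in which the jaws open and shut, and the axes are right-handed (so a half turn about x gives the same grasp; the last joint's range is limited). The gripper opens to 85 mm and grips with 20 to 120 N. Pads are 22 mm wide; open, the fingers measure 114 mm over their backs; the gripper's body (76 mm by 85 mm) begins 54 mm behind the grasp point. The pads swing forward as they close: fully open they stand 13 mm farther back than shut.
Start: joints at [-1.404, 0.22, 1.526, -0, 1.395, -0.126], TCP at [0.18, -0.598, 0.405] pointing down, gripper open.
Joint ranges: [-2.98, 2.98], [-0.91, 2.08], [0.09, 2.57], [-1.24, 4.39], [0.2, 2.65], [-2.68, 2.68]. Speed limits (rad/s): [2.57, 2.57, 3.01, 3.14, 3.14, 3.14].

INTERFACE

Orientations are given as a rotation vector (axis times angle).
In Python, from bench import sense, grab_frame, get_calibration, env gives the robot as it stands.
- The arm moves only by the tool step_arm, never from a script. Its argument "series" is a list of rows, each a list of 7 numbers: the opening, from -1 (shut) to 1 (fully open), then the shift along the tool's x, y, z in mm, then the turn, a rotation vector about the tool's x, y, z in rad. A call has exactly 8 rows; each row is the pose to reach, as a shift and turn from the pose commanded when the call began, along the tool's axes at that moment; what a row does not reach only later rows make up. A row lasts 1/10 s, in which the tool goes at most 50 mm and 8.59 degrees, less where a joint would pass 70% of its speed; a pose out of reach is approached as far as the arm can. A call with a gripper value outside its range is refused whole. The fingers move at their own pace and stop on an object; "force" is the grip in N (left out, the last holds). Time passes only in rows, so rows that repeat a pose let the fingers close, or fill a call up. It gives the time, the measured TCP pose, the force and the opening at its end, in the units of the state.
- sense(): the state, without advancing time (a new reading comes with each control period).
- grab_frame(name): name is "side" or "top"; returns the picture (384x512x3 uint8, red, green, blue); there is no depth.
- get_calibration(name): a dict with "camera_matrix" (3x3 intrinsics, pixels), "D" ([k1, k2, p1, p2, k3] as OpenCV has them; the pictures are not rectified), "R" (3x3) and "t" (3): a world point X has camera coordinates R X + t. Camera axes: x right, y down, z forward; pixel columns grow to the right and rows downward; lengths in m; the calibration is good to about 2 mm. A picture is of the moment at which its call begins. get_calibration takes no time and is no camera call.
- env.hand_in(): hands the job in, once; it reports no verdict.
The state is a dict: "time_s": time; "q": joint angles; "joint_vel": joint speeds; "joint_efforts": joint torques, N m; "ee_pos": TCP position; "ee_rot": TCP orientation; "contact_force": force on the tool from outside, world axes, zero at the start; "torque": the same for the moment, N m; "gripper_width": finger opening in m.
Only numpy, scipy, OpenCV 4.12 (cv2) and the standard library are available. Lean on these libraries where they do the work, as an engineer would, in place of code of your own. Each camera call takes 0.05 s, during which the arm holds its last target.

## Working session

There is one attempt and no reset: what is moved stays moved. The work goes in short steps, Python scripts to look and compute and a tool call to move; the robot and the scene stay as the last step left them, time stands still between calls to the robot, and variables do not carry over. Pictures are saved under pics/ and viewed, and the job is handed in when it is done.

Besides the shell and the picture viewer there is one more tool, called after ">>>" as name([rows], argument=value, ...), one row to a line, values as JSON. step_arm: Moves the arm, as the interface text tells. Its arguments: {"type":"object","properties":{"series":{"type":"array"},"force":{"type":"number"}},"required":["series"]}

```bash
ls; mkdir -p pics; python3 - <<'E'
from bench import sense, grab_frame, get_calibration, env
import cv2
s=sense(); print(s)
for n in ("side","top"):
    f=grab_frame(n); cv2.imwrite(f"pics/{n}0.png",f[:,:,::-1])
    c=get_calibration(n); print(n,c)
E
```

```text
pics
{'time_s': 0.0, 'q': array([-1.40407758e+00,  2.21263437e-01,  1.52762955e+00,  4.90539224e-06,
        1.39469243e+00, -1.26092270e-01]), 'joint_vel': array([-0.00055517,  0.0010217 , -0.0025718 ,  0.00077832,  0.00093058,
        0.00065187]), 'joint_efforts': array([ 1.24457227e-03, -4.96888661e+01, -3.89398277e+01, -6.25709959e-05,
        1.08817351e-02, -5.58987352e-06]), 'ee_pos': array([ 0.18035935, -0.59812784,  0.40356603]), 'ee_rot': array([ 0.99220191,  1.33507992, -0.98990258]), 'contact_force': array([-0.0994214 , -1.1570761 ,  0.26630769]), 'torque': array([-0.02552338,  0.0711363 ,  0.03911315]), 'gripper_width': 0.08505907685422427}
side {'camera_matrix': array([[493.99538668,   0.        , 253.978166  ],
       [  0.        , 493.99538668, 190.13886487],
       [  0.        ,   0.        ,   1.        ]]), 'D': array([-0.1356194,  0.       ,  0.       ,  0.       ,  0.       ]), 'R': array([[ 7.88886059e-01, -6.14539060e-01,  7.27248651e-04],
       [-4.68895055e-01, -6.02686417e-01, -6.45682980e-01],
       [ 3.97235714e-01,  5.09029298e-01, -7.63605239e-01]]), 't': array([-0.33394901,  0.32648033,  1.69679744])}
top {'camera_matrix': array([[442.44665746,   0.        , 256.2285126 ],
       [  0.        , 442.44665746, 194.79549462],
       [  0.        ,   0.        ,   1.        ]]), 'D': array([-0.00079232,  0.        ,  0.        ,  0.        ,  0.        ]), 'R': array([[-0.00799847, -0.99995689, -0.00471649],
       [-0.99702235,  0.00833659, -0.07666123],
       [ 0.07669725,  0.00408928, -0.99704604]]), 't': array([0.04093626, 0.47285641, 1.64756107])}
```

View pics/side0.png

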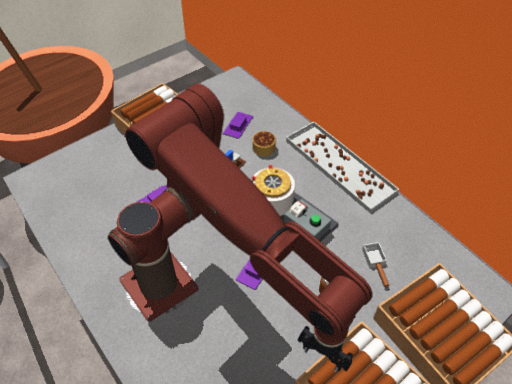

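View pics/top0.png

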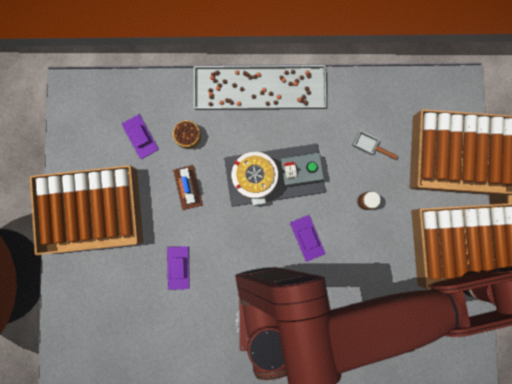

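The top view shows the spanner on its wooden rest at about (187,187), the mill ring at (255,174), the drum at (291,170) and the button at (312,167). There are three purple look-alikes at (140,137), (178,268) and (308,238). The wooden rest is the only brown one, and it holds the blue handle. I'll confirm that in an enlarged crop.

```bash
python3 - <<'E'
import cv2, numpy as np
t=cv2.imread("pics/top0.png"); s=cv2.imread("pics/side0.png")
a=cv2.resize(t[130:230,160:340],None,fx=4.4,fy=4.4,interpolation=cv2.INTER_CUBIC); cv2.imwrite("pics/topc0.png",a)
a=cv2.resize(s[120:260,200:350],None,fx=4,fy=4,interpolation=cv2.INTER_CUBIC); cv2.imwrite("pics/sidec0.png",a)
E
```

```text
(no output)
```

View pics/topc0.png

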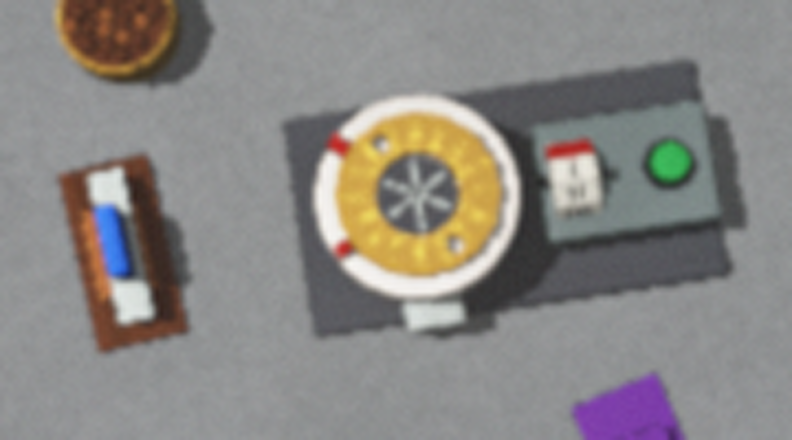

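View pics/sidec0.png

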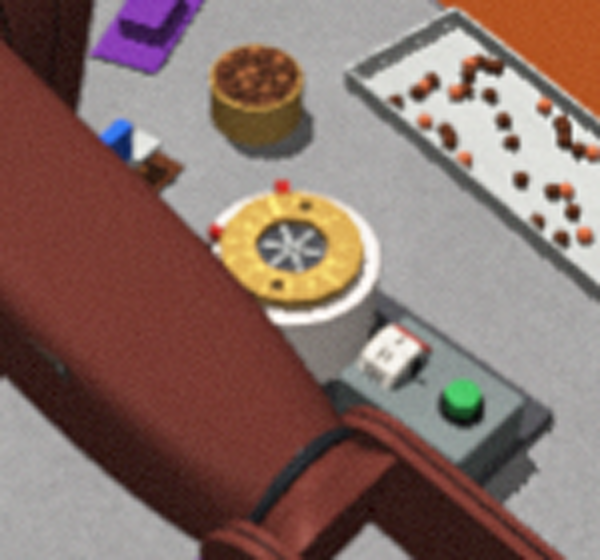

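```bash
cat > h.py <<'E'
import numpy as np, cv2
from scipy.spatial.transform import Rotation as Ro
from bench import sense, grab_frame, get_calibration, env
CAL={n:get_calibration(n) for n in ("side","top")}
def rays(n,px):
    c=CAL[n]; u=cv2.undistortPoints(np.asarray(px,float).reshape(-1,1,2),c["camera_matrix"],c["D"]).reshape(-1,2)
    d=np.c_[u,np.ones(len(u))]@c["R"]; return -c["R"].T@c["t"], d/np.linalg.norm(d,axis=1,keepdims=True)
def plane(n,px,z):
    o,d=rays(n,px); return o+d*((z-o[2])/d[:,2])[:,None]
def tri(ps,pt):
    o1,d1=rays("side",[ps]);o2,d2=rays("top",[pt]); d1=d1[0];d2=d2[0]
    A=np.c_[d1,-d2]; k=np.linalg.lstsq(A,o2-o1,rcond=None)[0]
    a=o1+k[0]*d1;b=o2+k[1]*d2; return (a+b)/2, np.linalg.norm(a-b)
def proj(n,X):
    c=CAL[n]; return cv2.projectPoints(np.asarray(X,float).reshape(-1,1,3),cv2.Rodrigues(c["R"])[0],c["t"],c["camera_matrix"],c["D"])[0].reshape(-1,2)
def hsv(f): return cv2.cvtColor(f,cv2.COLOR_RGB2HSV)
def tool():
    s=sense(); return s, s["ee_pos"], Ro.from_rotvec(s["ee_rot"]).as_matrix()
def save(f,name,r=None,k=4):
    a=f[:,:,::-1]
    if r: a=cv2.resize(a[r[1]:r[3],r[0]:r[2]],None,fx=k,fy=k,interpolation=cv2.INTER_CUBIC)
    cv2.imwrite("pics/"+name,a)
def blobs(m,amin=3):
    n,l,st,ce=cv2.connectedComponentsWithStats(m.astype(np.uint8)); return [(st[i,4],ce[i].round(2).tolist(),st[i,:4].tolist()) for i in range(1,n) if st[i,4]>=amin]
E
python3 - <<'E'
from h import *
np.set_printoptions(precision=4,suppress=True)
s,p,R=tool(); print("tool",p,R.tolist())
for n in("side","top"):
    f=cv2.imread(f"pics/{n}0.png")[:,:,::-1].copy(); H=hsv(f).astype(int); h,S,v=H[...,0],H[...,1],H[...,2]
    print(n,"cam",rays(n,[[256,190]])[0])
    reg=np.zeros(h.shape,bool)
    if n=="top": reg[130:230,160:340]=1
    else: reg[120:260,200:350]=1
    print("blue",blobs(reg&(h>100)&(h<125)&(S>130)))
    print("green",blobs(reg&(h>50)&(h<85)&(S>120)))
    print("red",blobs(reg&((h<6)|(h>174))&(S>150)&(v>140)))
    print("brass",blobs(reg&(h>15)&(h<32)&(S>100)&(v>130),20))
E
```

```text
tool [ 0.1804 -0.5981  0.4037] [[-0.00031145488366968177, 0.9574310774465707, 0.28866180027040994], [0.0017236912834647233, 0.28866189944641196, -0.9574295465966929], [-0.9999984659409307, 0.00019936772093820387, -0.0017402207610248688]]
side cam [-0.2575 -0.8722  1.5067]
blue [(np.int32(47), [229.43, 153.98], [225, 150, 8, 10])]
green [(np.int32(72), [315.26, 219.62], [311, 215, 9, 10])]
red [(np.int32(6), [270.0, 166.5], [269, 166, 3, 2]), (np.int32(4), [253.5, 177.5], [253, 177, 2, 2])]
brass [(np.int32(44), [263.14, 143.55], [253, 136, 23, 12]), (np.int32(569), [272.47, 181.6], [255, 168, 36, 28])]
top cam [0.3454 0.0303 1.6791]
blue [(np.int32(80), [185.49, 184.4], [182, 177, 8, 16])]
green [(np.int32(68), [311.79, 166.37], [308, 162, 9, 10])]
red [(np.int32(9), [236.33, 162.56], [235, 161, 4, 4]), (np.int32(16), [289.0, 163.38], [285, 162, 9, 3]), (np.int32(6), [237.83, 186.17], [237, 185, 3, 3])]
brass [(np.int32(46), [179.28, 141.04], [173, 130, 18, 17]), (np.int32(783), [254.69, 173.77], [236, 156, 38, 37])]
```

```bash
python3 - <<'E'
from h import *
np.set_printoptions(precision=4,suppress=True)
from scipy.optimize import least_squares
def circ(P):
    A=np.c_[2*P[:,:2],np.ones(len(P))]; x=np.linalg.lstsq(A,(P[:,:2]**2).sum(1),rcond=None)[0]; return x[0],x[1],np.sqrt(x[2]+x[0]**2+x[1]**2)
U=6
cs={}
for n,r in(("top",(225,145,285,205)),("side",(240,155,310,215))):
    f=cv2.imread(f"pics/{n}0.png")[:,:,::-1]
    a=cv2.resize(f[r[1]:r[3],r[0]:r[2]],None,fx=U,fy=U,interpolation=cv2.INTER_CUBIC)
    H=hsv(a).astype(int); h,S,v=H[...,0],H[...,1],H[...,2]
    m=((h>14)&(h<34)&(S>90)&(v>110)).astype(np.uint8)
    c=max(cv2.findContours(m,cv2.RETR_EXTERNAL,cv2.CHAIN_APPROX_NONE)[0],key=cv2.contourArea)
    (cx,cy),ax,an=cv2.fitEllipse(cv2.convexHull(c))
    toP=lambda q:np.c_[(q[:,0]+.5)/U-.5+r[0],(q[:,1]+.5)/U-.5+r[1]]
    px=toP(cv2.convexHull(c)[:,0,:].astype(float)); cs[n]=px
    print(n,"ellipse c",(cx+.5)/U-.5+r[0],(cy+.5)/U-.5+r[1],np.array(ax)/U)
    for z in(.115,.12,.125,.129,.133): print(z,np.array(circ(plane(n,px,z))))
    # holes: non-brass inside contour
    fill=np.zeros_like(m); cv2.drawContours(fill,[c],-1,1,-1)
    for b in blobs(fill&(1-m),60): 
        ce=toP(np.array([b[1]])); print("inner",b[0]/36,ce,plane(n,ce,.129))
    cv2.imwrite(f"pics/m_{n}.png",np.hstack([a[:,:,::-1],np.dstack([m*255]*3)]))
E
```

```text
top ellipse c 254.6242650349935 173.76011657714844 [36.8891 37.7679]
0.115 [0.541  0.0418 0.0666]
0.12 [0.5404 0.0417 0.0664]
0.125 [0.5397 0.0417 0.0662]
0.129 [0.5392 0.0417 0.066 ]
0.133 [0.5387 0.0417 0.0658]
inner 8.88888888888889 [[246.305 162.485]] [[0.5795 0.0708 0.129 ]]
inner 261.1388888888889 [[254.4333 173.6417]] [[0.5395 0.0423 0.129 ]]
inner 9.472222222222221 [[263.1917 185.2783]] [[0.498  0.0118 0.129 ]]
side ellipse c 272.53939565022785 181.62145487467447 [27.9505 35.9182]
0.115 [0.5482 0.0471 0.0685]
0.12 [0.5453 0.0438 0.0682]
0.125 [0.5424 0.0405 0.068 ]
0.129 [0.5401 0.0379 0.0678]
0.133 [0.5378 0.0353 0.0676]
inner 168.97222222222223 [[272.505 181.095]] [[0.5405 0.0387 0.129 ]]
```

View pics/m_top.png

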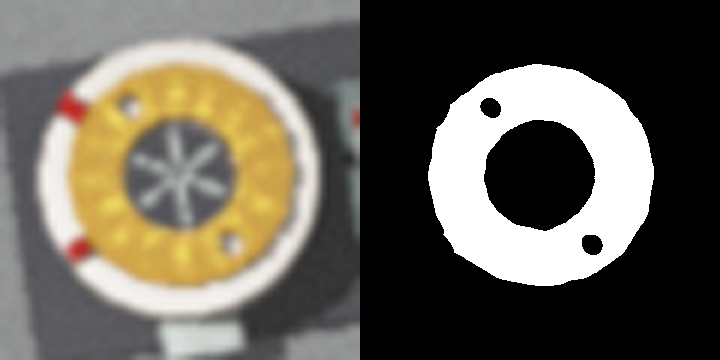

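View pics/m_side.png

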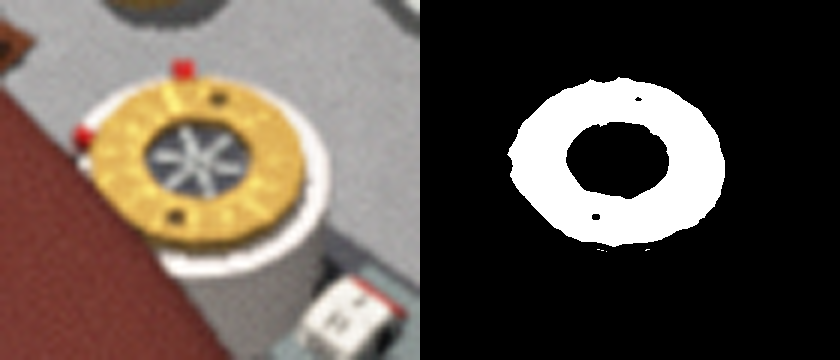

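```bash
cat > meas.py <<'E'
from h import *
def poly(m):
    c=max(cv2.findContours(m,cv2.RETR_EXTERNAL,cv2.CHAIN_APPROX_NONE)[0],key=cv2.contourArea)
    return c
def sp(f,n,r,U=6,tag=""):
    a=cv2.resize(f[r[1]:r[3],r[0]:r[2]],None,fx=U,fy=U,interpolation=cv2.INTER_CUBIC)
    H=hsv(a).astype(int); h,S,v=H[...,0],H[...,1],H[...,2]
    toP=lambda q:np.c_[(q[:,0]+.5)/U-.5+r[0],(q[:,1]+.5)/U-.5+r[1]]
    ms={"blue":((h>100)&(h<125)&(S>120)), "wood":((h<14)|(h>172))&(S>80)&(v<190),"steel":(S<40)&(v>185)}
    out={}
    for k,m in ms.items():
        m=m.astype(np.uint8); 
        if not m.any(): continue
        c=poly(m); rect=cv2.minAreaRect(c); out[k]=(toP(np.array([rect[0]]))[0],toP(cv2.boxPoints(rect).astype(float)),cv2.contourArea(c)/U/U)
        cv2.drawContours(a,[cv2.boxPoints(rect).astype(int)],-1,(255,0,255),1)
    cv2.imwrite(f"pics/sp_{n}{tag}.png",a[:,:,::-1]); return out
E
python3 - <<'E'
from meas import *
np.set_printoptions(precision=4,suppress=True)
f=cv2.imread("pics/top0.png")[:,:,::-1].copy()
o=sp(f,"top",(165,155,215,220),U=8)
for k,z in(("blue",.088),("wood",.006),("steel",.04)):
    c,b,A=o[k]; P=plane("top",b,z); print(k,c,A,"P",plane("top",[c],z)[0],"edges",[(np.linalg.norm(P[i]-P[i-1]).round(4),np.degrees(np.arctan2(*(P[i]-P[i-1])[[1,0]])).round(1)) for i in range(2)])
for ps,pt in(((275.7,171.2),(246.3,162.5)),((269.1,190.6),(263.2,185.3)),): print(tri(ps,pt))
E
```

```text
blue [185.5471 184.4618] 79.8671875 P [0.5074 0.2921 0.088 ] edges [(np.float64(0.0604), np.float64(12.7)), (np.float64(0.0196), np.float64(-77.9))]
wood [187.5442 187.0892] 446.203125 P [0.5057 0.2979 0.006 ] edges [(np.float64(0.1574), np.float64(13.4)), (np.float64(0.0783), np.float64(-77.2))]
steel [189.2057 197.5005] 57.0625 P [0.4635 0.2862 0.04  ] edges [(np.float64(0.0358), np.float64(11.2)), (np.float64(0.0292), np.float64(-79.5))]
(array([0.5803, 0.0701, 0.1293]), np.float64(0.002304250828743249))
(array([0.4993, 0.0108, 0.1301]), np.float64(0.0035143038347136587))
```

View pics/sp_top.png

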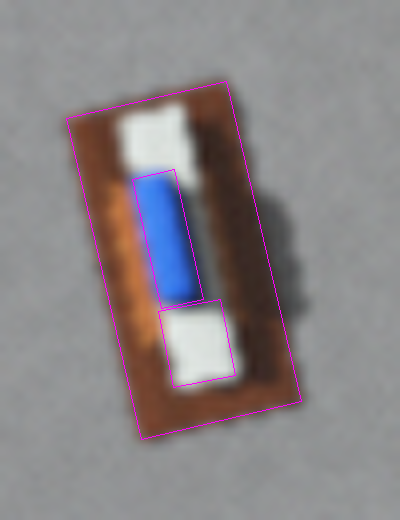

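The ring measures well. Its radius is 66.0 mm, its centre is at (0.539, 0.0415), the holes are 100.6 mm apart, and the triangulated height is 129–130 mm. From the top view the spanner is at about (0.507, 0.293) and 13°. The arm hides part of it in the side view, so I'll hover over it first and then measure again.

>>> step_arm([
  [1,0,570,-757,0.066,0,0],
  [1,0,570,-757,0.066,0,0],
  [1,0,570,-757,0.066,0,0],
  [1,0,570,-757,0.066,0,0],
  [1,0,570,-757,0.066,0,0],
  [1,0,570,-757,0.066,0,0],
  [1,0,570,-757,0.066,0,0],
  [1,0,570,-757,0.066,0,0],
], force=60)

```text
time_s: 0.9
ee_pos: [0.3185, -0.221, 0.4044]
ee_rot: [1.041, 1.307, -1.041]
contact_force: [1.1, 0.4, 1.1]
gripper_width: 0.0853
```

>>> step_arm([
  [1,0,300,-458,0,0,0],
  [1,0,300,-458,0,0,0],
  [1,0,300,-458,0,0,0],
  [1,0,300,-458,0,0,0],
  [1,0,300,-458,0,0,0],
  [1,0,300,-458,0,0,0],
  [1,0,300,-458,0,0,0],
  [1,0,300,-458,0,0,0],
])

```text
time_s: 1.7
ee_pos: [0.4569, 0.1546, 0.4045]
ee_rot: [1.04, 1.308, -1.04]
contact_force: [1.0, -0.8, 0.8]
gripper_width: 0.0853
```

```bash
python3 - <<'E'
from h import *
np.set_printoptions(precision=4,suppress=True)
for n,r in(("side",(190,110,350,250)),("top",(160,130,340,230))):
    f=grab_frame(n); save(f,f"{n}1.png"); save(f,f"{n}1c.png",r)
s,p,R=tool(); print(s["time_s"],p,R)
E
```

```text
1.8 [0.4573 0.157  0.4039] [[-0.0011  0.973   0.2307]
 [ 0.0018  0.2307 -0.973 ]
 [-1.     -0.0006 -0.002 ]]
```

View pics/side1.png

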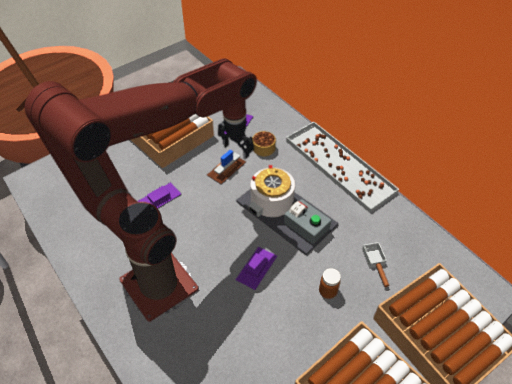

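View pics/side1c.png

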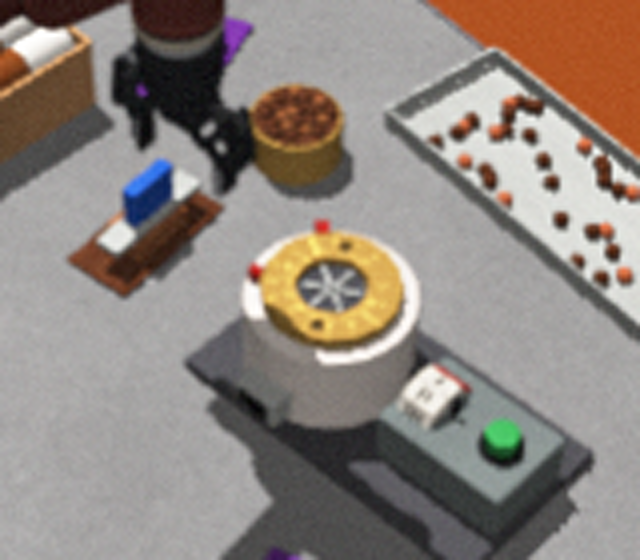

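The side view is clear now. The brown rest with the blue-handled spanner is at (228,163), and the purple ones are at (160,195), (257,267) and (240,125). I'll measure it in both views.

```bash
python3 - <<'E'
from meas import *
f=cv2.imread("pics/side1.png")[:,:,::-1].copy()
g=cv2.imread("pics/top0.png")[:,:,::-1].copy()
a=cv2.resize(f[145:187,203:248],None,fx=12,fy=12,interpolation=cv2.INTER_CUBIC)[:,:,::-1]
b=cv2.resize(g[160:214,172:204],None,fx=9,fy=9,interpolation=cv2.INTER_CUBIC)[:,:,::-1]
cv2.imwrite("pics/a1.png",a);cv2.imwrite("pics/b1.png",b); 
H=hsv(f[145:187,203:248]).astype(int); print(blobs((H[...,0]>100)&(H[...,0]<125)&(H[...,1]>120)))
E
```

```text
[(np.int32(125), [23.6, 12.53], [18, 5, 12, 16])]
```

View pics/a1.png

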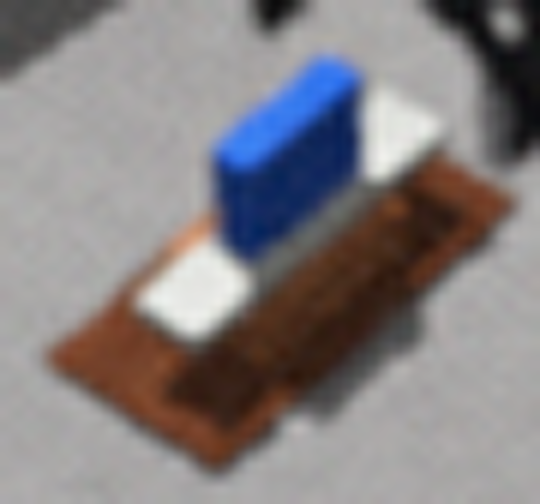

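View pics/b1.png

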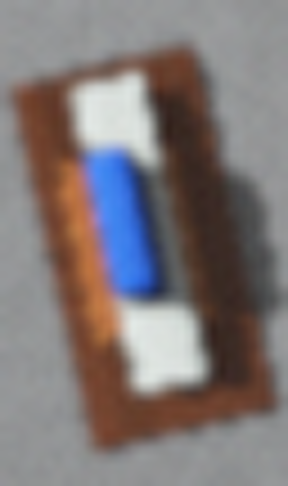

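```bash
python3 - <<'E'
from meas import *
np.set_printoptions(precision=4,suppress=True)
S=lambda x,y:((x+.5)/12-.5+203,(y+.5)/12-.5+145)
T=lambda x,y:((x+.5)/9-.5+172,(y+.5)/9-.5+160)
for k,a,b in(("handle top c",(288,112),(122,222)),("bar near end",(162,318),(173.5,385)),("bar far end",(418,108),(107.5,79)),
  ("base c0",(50,358),(98,450)),("base c1",(515,205),(200,45)),("base c2",(215,470),(275,405))):
    P,e=tri(S(*a),T(*b)); print(k,P,e)
for k,b,z in(("htop",(122,222),.088),("near",(173.5,385),.04),("far",(107.5,79),.04),("barc",(140.5,232),.04),("base",(146,247),.006)): print(k,plane("top",[T(*b)],z))
for k,a,z in(("htop",(288,112),.088),("near",(162,318),.04),("far",(418,108),.04)): print("side",k,plane("side",[S(*a)],z))
E
```

```text
handle top c [0.5097 0.2928 0.0876] 0.003185910199124726
bar near end [0.4463 0.2796 0.0396] 0.001936975728022001
bar far end [0.5742 0.3078 0.037 ] 0.0020731265280480612
base c0 [0.4219 0.3163 0.004 ] 0.003399305060525549
base c1 [0.5921 0.2747 0.0043] 8.961461168169612e-06
base c2 [ 0.4397  0.2428 -0.0001] 0.0015550843351894912
htop [[0.5083 0.2937 0.088 ]]
near [[0.4455 0.28   0.04  ]]
far [[0.5729 0.3079 0.04  ]]
barc [[0.509  0.2939 0.04  ]]
base [[0.506 0.297 0.006]]
side htop [[0.5108 0.2916 0.088 ]]
side near [[0.4469 0.2787 0.04  ]]
side far [[0.5734 0.3049 0.04  ]]
```

Measured: the handle top is at z 0.088, the bar top at 0.037–0.040, and the spanner's centre at (0.510, 0.2935) and 12.4–13°. That matches the given sizes. The rest base is centred at (0.507, 0.296). I'll move over the spanner.

>>> step_arm([
  [1,0,83,-121,0,0,0],
  [1,0,83,-121,0,0,0],
  [1,0,83,-121,0,0,0],
  [1,0,83,-121,0,0,0],
  [1,50,83,-121,0,0,0],
  [1,100,83,-121,0,0,0],
  [1,100,83,-121,0,0,0],
  [1,100,83,-121,0,0,0],
])

```text
time_s: 2.6
ee_pos: [0.5103, 0.288, 0.3045]
ee_rot: [1.039, 1.309, -1.043]
contact_force: [0.5, 0.1, 1.7]
gripper_width: 0.0855
```

```bash
python3 - <<'E'
from h import *
np.set_printoptions(precision=4,suppress=True)
s,p,R=tool(); print(s["time_s"],p,R)
d=np.array([.510,.2935,.221])-p; print(R.T@d)
E
```

```text
2.6 [0.5103 0.288  0.3045] [[-0.0026  0.9746  0.2241]
 [-0.0012  0.2241 -0.9746]
 [-1.     -0.0028  0.0006]]
[ 0.0835  0.0012 -0.0055]
```

>>> step_arm([
  [1,30,1,-5,0,0,0],
  [1,60,1,-5,0,0,0],
  [1,83,1,-5,0,0,0],
  [1,83,1,-5,0,0,0],
  [-0.3,83,1,-5,0,0,0],
  [-1,83,1,-5,0,0,0],
  [-1,83,1,-5,0,0,0],
  [-1,83,1,-5,0,0,0],
], force=80)

```text
time_s: 3.4
ee_pos: [0.511, 0.2942, 0.2233]
ee_rot: [1.042, 1.307, -1.038]
contact_force: [0.4, -0.1, -0.5]
gripper_width: 0.0287
```

>>> step_arm([
  [-1,0,0,0,0,0,0],
  [-1,0,0,0,0,0,0],
  [-1,-20,0,0,0,0,0],
  [-1,-50,0,0,0,0,0],
  [-1,-100,0,0,0,0,0],
  [-1,-120,0,0,0,0,0],
  [-1,-120,0,0,0,0,0],
  [-1,-120,0,0,0,0,0],
])

```text
time_s: 4.2
ee_pos: [0.5099, 0.2938, 0.3404]
ee_rot: [1.039, 1.309, -1.042]
contact_force: [-0.2, -0.5, -3.6]
gripper_width: 0.0173
```

```bash
python3 - <<'E'
from h import *
np.set_printoptions(precision=4,suppress=True)
for n,r in(("side",(190,100,320,220)),("top",(160,130,340,230))):
    f=grab_frame(n); save(f,f"{n}2.png"); save(f,f"{n}2c.png",r,5 if n=="side" else 4)
s,p,R=tool(); print(s["time_s"],p,R)
E
```

```text
4.3 [0.5094 0.2936 0.3386] [[-0.0046  0.9744  0.2248]
 [-0.0019  0.2248 -0.9744]
 [-1.     -0.005   0.0008]]
```

View pics/side2c.png

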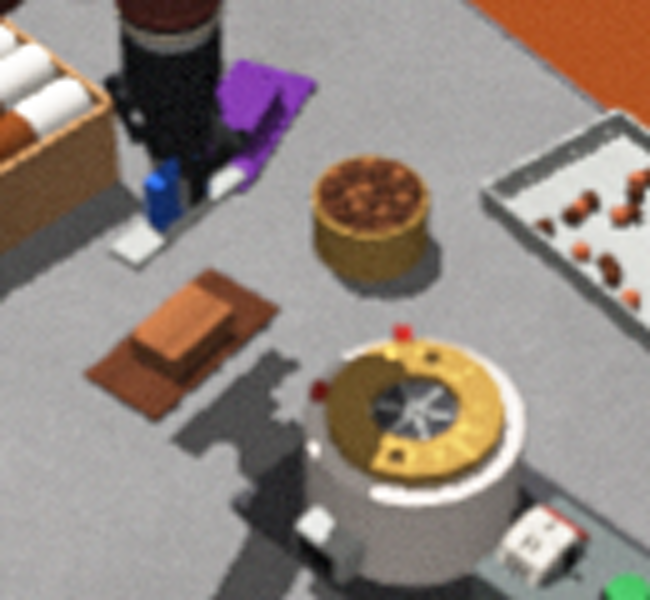

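View pics/top2c.png

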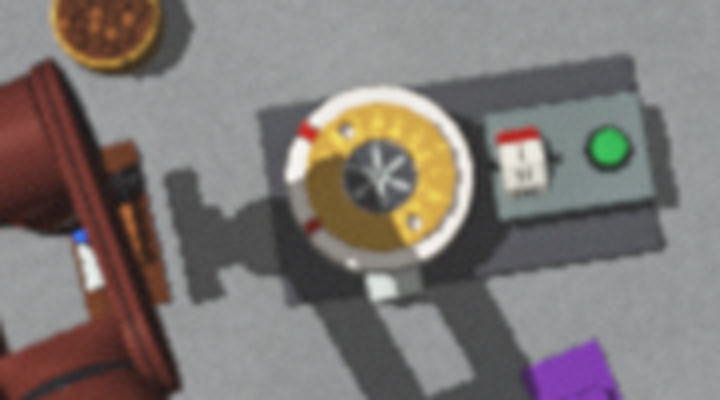

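```bash
python3 - <<'E'
from h import *
f=cv2.imread("pics/side2.png")[:,:,::-1].copy()
save(f,"a2.png",(205,127,250,187),10)
E
```

```text
(no output)
```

View pics/a2.png

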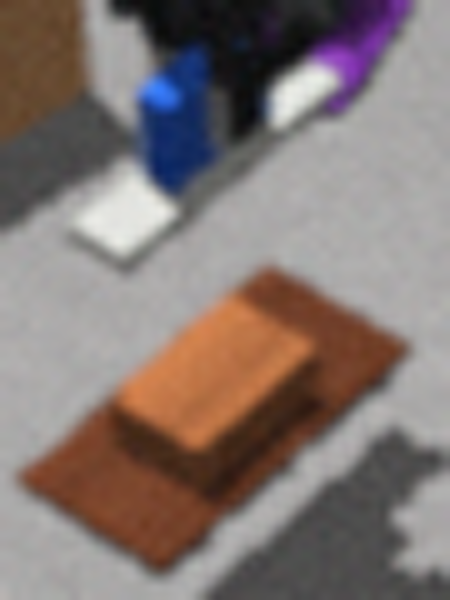

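```bash
python3 - <<'E'
from h import *
np.set_printoptions(precision=4,suppress=True)
S=lambda q:np.c_[(np.array(q)[:,0]+.5)/10-.5+205,(np.array(q)[:,1]+.5)/10-.5+127]
P=plane("side",S([(115,405),(240,297),(318,350),(195,450)]),.03); print(P,P.mean(0)); 
e=P[1]-P[0];e2=P[3]-P[0];print(np.linalg.norm(e),np.linalg.norm(e2),np.degrees(np.arctan2(e[1],e[0])),np.degrees(np.arctan2((P[2]-P[3])[1],(P[2]-P[3])[0])))
s,p,R=tool()
zb=.04+p[2]-.2233
n=plane("side",S([(72,222),(125,262)]),zb); fr=plane("side",S([(340,80)]),zb)
print(zb,n,n.mean(0),fr)
u=R[:,1]; u=u/np.linalg.norm(u); print("TCP",p,"axis",p+R[:,0]*.18)
print("near end along", (n.mean(0)-p)@u, "lateral",(n.mean(0)-p)@R[:,2], "edge",(n-p)@np.c_[u,R[:,2]], "far corner",(fr-p)@np.c_[u,R[:,2]])
E
```

```text
[[0.4644 0.3046 0.03  ]
 [0.5407 0.3228 0.03  ]
 [0.5482 0.2785 0.03  ]
 [0.4757 0.2643 0.03  ]] [0.5072 0.2925 0.03  ]
0.07844601434419733 0.04184525855354564 13.451557761085592 11.062320918898957
0.15534167086989592 [[0.4454 0.2941 0.1553]
 [0.4491 0.2637 0.1553]] [0.4473 0.2789 0.1553] [[0.5747 0.2941 0.1553]]
TCP [0.5094 0.2936 0.3386] axis [0.5086 0.2932 0.1586]
near end along -0.06291548185602724 lateral 0.00022404054022250478 edge [[-0.0613 -0.015 ]
 [-0.0645  0.0154]] far corner [[0.0646 0.014 ]]
```

```bash
python3 - <<'E'
from h import *
from scipy.optimize import least_squares
np.set_printoptions(precision=4,suppress=True)
f=cv2.imread("pics/side1.png")[:,:,::-1]; r=(245,160,305,205);U=12
a=cv2.resize(f[r[1]:r[3],r[0]:r[2]],None,fx=U,fy=U,interpolation=cv2.INTER_CUBIC)
H=hsv(a).astype(int); h,S,v=H[...,0],H[...,1],H[...,2]
m=((h>14)&(h<34)&(S>90)&(v>110)).astype(np.uint8)
c=max(cv2.findContours(m,cv2.RETR_EXTERNAL,cv2.CHAIN_APPROX_NONE)[0],key=cv2.contourArea)
q=cv2.convexHull(c)[:,0,:].astype(float); q=c[:,0,:].astype(float)
P=plane("side",np.c_[(q[:,0]+.5)/U-.5+r[0],(q[:,1]+.5)/U-.5+r[1]],.129)
away=np.array([.54+.2575,.04+.8722]);away/=np.linalg.norm(away)
t=(P[:,:2]-[.5395,.04])@away; ang=np.arctan2(*(P[:,:2]-[.5395,.04]).T[::-1])
for lim in(-.01,.0,.015):
    Q=P[t>lim,:2]; s=least_squares(lambda x:np.hypot(*(Q-x[:2]).T)-.0655,[.54,.04],loss="soft_l1",f_scale=.001); print(lim,s.x,np.abs(s.fun).mean())
cv2.imwrite("pics/a3.png",a[:,:,::-1])
k=np.array([[275.7,171.2],[269.1,190.6]]); print(plane("side",k,.129))
E
```

```text
-0.01 [0.5412 0.0398] 0.0008115968898660453
0.0 [0.5412 0.0398] 0.0008021427149126887
0.015 [0.5413 0.0397] 0.0007870696081406328
[[0.5815 0.0698 0.129 ]
 [0.5014 0.0106 0.129 ]]
```

View pics/a3.png

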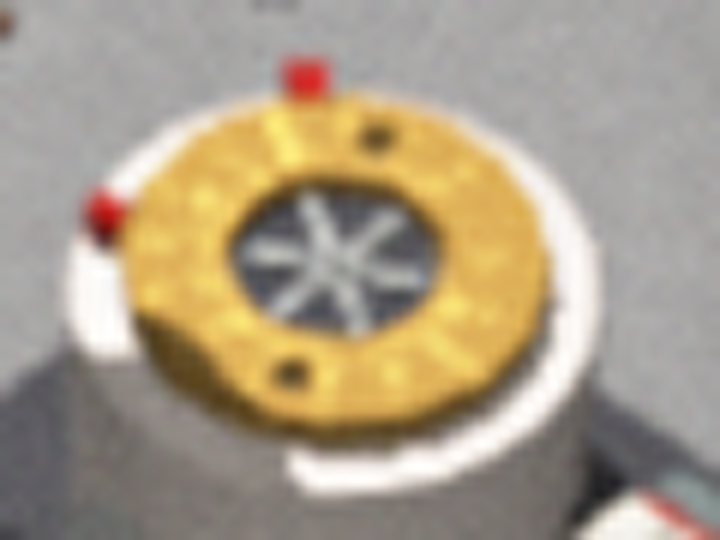

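>>> step_arm([
  [-1,-40,0,0,0,0,0],
  [-1,-40,-5,50,-0.1,0,0],
  [-1,-40,-10,100,-0.2,0,0],
  [-1,-40,-16,150,-0.3,0,0],
  [-1,-40,-21,200,-0.405,0,0],
  [-1,-40,-27,253,-0.405,0,0],
  [-1,-40,-27,253,-0.405,0,0],
  [-1,-40,-27,253,-0.405,0,0],
])

```text
time_s: 5.1
ee_pos: [0.5406, 0.0399, 0.3794]
ee_rot: [0.735, 1.447, -0.737]
contact_force: [-0.9, -0.3, -2.6]
gripper_width: 0.017
```

```bash
python3 - <<'E'
from h import *
np.set_printoptions(precision=4,suppress=True)
for n,r in(("side",(235,120,315,210)),("top",(160,130,340,230))):
    f=grab_frame(n); save(f,f"{n}3.png"); save(f,f"{n}3c.png",r,6 if n=="side" else 4)
s,p,R=tool(); print(s["time_s"],p,R, s["contact_force"],s["gripper_width"])
print("ang",np.degrees(np.arctan2(R[1,1],R[0,1])), "d",R.T@(np.array([.5402,.0408,p[2]])-p-R[:,0]*.19))
E
```

```text
5.2 [0.5405 0.042  0.3801] [[-0.0029  0.807   0.5905]
 [ 0.0009  0.5905 -0.807 ]
 [-1.     -0.0018 -0.0024]] [-0.3089 -0.1479 -3.5862] 0.017265971151751318
ang 36.19379261496616 d [-0.19   -0.001   0.0008]
```

View pics/side3c.png

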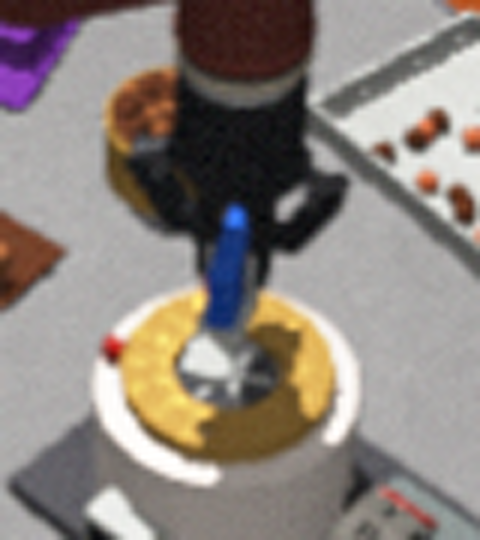

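>>> step_arm([
  [-1,15,-1,1,0,0,0],
  [-1,30,-1,1,0,0,0],
  [-1,42,-1,1,0,0,0],
  [-1,42,-1,1,0,0,0],
  [-1,42,-1,1,0,0,0],
  [-1,42,-1,1,0,0,0],
  [-1,42,-1,1,0,0,0],
  [-1,42,-1,1,0,0,0],
])

```text
time_s: 6.0
ee_pos: [0.541, 0.0399, 0.3404]
ee_rot: [0.733, 1.443, -0.732]
contact_force: [-0.1, 0.1, -1.9]
gripper_width: 0.0176
```

```bash
python3 - <<'E'
from h import *
np.set_printoptions(precision=4,suppress=True)
for n,r in(("side",(245,150,305,205)),("top",(160,130,340,230))):
    f=grab_frame(n); save(f,f"{n}4.png"); save(f,f"{n}4c.png",r,10 if n=="side" else 4)
s,p,R=tool(); print(s["time_s"],p,R, s["contact_force"],s["gripper_width"])
print("ang",np.degrees(np.arctan2(R[1,1],R[0,1])), "d",R.T@(np.array([.5402,.0408,p[2]])-p-R[:,0]*.19))
E
```

```text
6.1 [0.5409 0.0399 0.3402] [[ 0.0009  0.8071  0.5905]
 [-0.      0.5905 -0.8071]
 [-1.      0.0007  0.0005]] [-0.5106 -0.4346 -2.8508] 0.017687038724980463
ang 36.191014106107026 d [-0.19   -0.     -0.0011]
```

View pics/side4c.png

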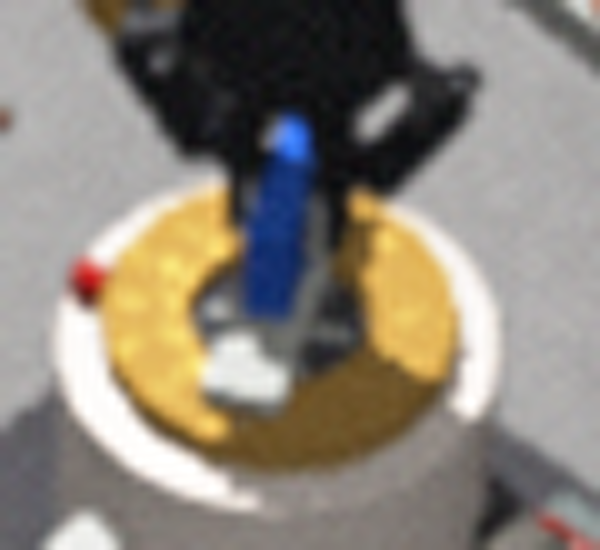

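View pics/top4c.png

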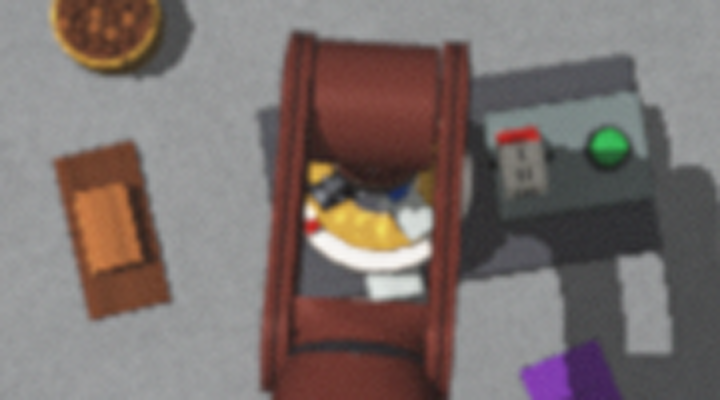

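```bash
python3 - <<'E'
from h import *
np.set_printoptions(precision=2,suppress=True)
s,p,R=tool(); u=R[:,1]; w=R[:,2]
f=cv2.imread("pics/side4.png")
r=(255,165,285,200);U=18
a=cv2.resize(f[r[1]:r[3],r[0]:r[2]],None,fx=U,fy=U,interpolation=cv2.INTER_CUBIC)
c=np.array([p[0],p[1],0]); zt=.04+p[2]-.2233
pts=[c-u*.065+w*e*.015+np.array([0,0,zt-0]) for e in(-1,1)]
for q in pts: q[2]=zt
px=proj("side",pts); print(px,zt)
for q in (px-r[:2]+.5)*U-.5: cv2.circle(a,tuple(int(v) for v in q),4,(255,0,255),1)
h=proj("side",[[.5014,.0106,.129]]); q=(h[0]-r[:2]+.5)*U-.5; cv2.circle(a,tuple(int(v) for v in q),6,(0,255,0),1)
cv2.imwrite("pics/a4.png",a)
E
```

```text
[[264.03 187.94]
 [272.12 189.69]] 0.156884258564722
```

View pics/a4.png

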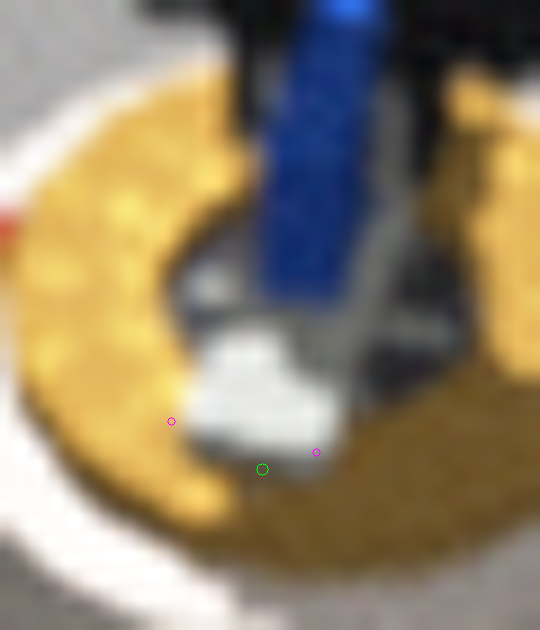

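The spanner is held square to the jaws, so its true sideways offset from the TCP is 0. The side camera shows it about 2.5 mm off along image-right. That is the same amount by which its ring centre differs from the top camera's, so it is side-camera bias. I'll use the top camera's ring centre, (0.539, 0.0415): shift -2.5 mm in tool z and start down.

>>> step_arm([
  [-1,0,-0.5,-2.5,0,0,0],
  [-1,0,-0.5,-2.5,0,0,0],
  [-1,0,-0.5,-2.5,0,0,0],
  [-1,3,-0.5,-2.5,0,0,0],
  [-1,6,-0.5,-2.5,0,0,0],
  [-1,9,-0.5,-2.5,0,0,0],
  [-1,12,-0.5,-2.5,0,0,0],
  [-1,12,-0.5,-2.5,0,0,0],
])

```text
time_s: 6.9
ee_pos: [0.5392, 0.0415, 0.3274]
ee_rot: [0.733, 1.442, -0.732]
contact_force: [3.8, -0.6, -4.3]
gripper_width: 0.0173
```

```bash
python3 - <<'E'
from h import *
np.set_printoptions(precision=4,suppress=True)
f=grab_frame("side"); save(f,"side5.png"); save(f,"side5c.png",(245,150,305,205),10)
s,p,R=tool(); print(s["time_s"],p, s["contact_force"],s["torque"],s["gripper_width"])
E
```

```text
6.95 [0.5392 0.0414 0.3275] [ 3.226  -1.8788 -5.4883] [-0.3863 -0.7139 -0.1812] 0.01688339161647421
```

View pics/side5c.png

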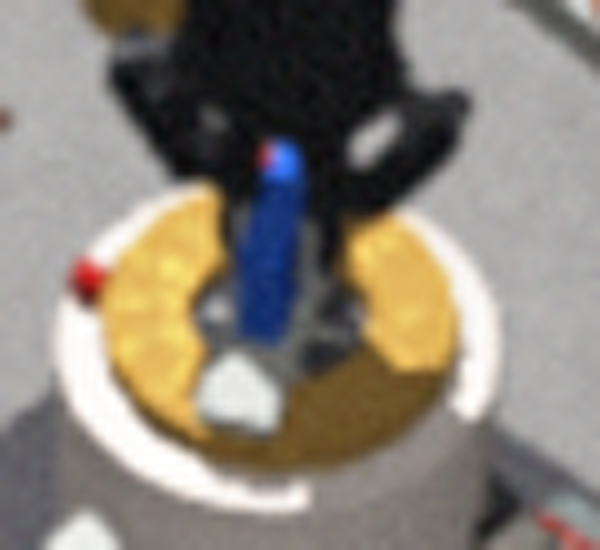

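>>> step_arm([
  [-1,0,0,0.7,0,0,0],
  [-1,2,0,0.7,0,0,0],
  [-1,4,0,0.7,0,0,0],
  [-1,5,0,0.7,0,0,0],
  [-1,6,0,0.7,0,0,0],
  [-1,6,0,0.7,0,0,0],
  [-1,6,0,0.7,0,0,0],
  [-1,6,0,0.7,0,0,0],
])

```text
time_s: 7.75
ee_pos: [0.5394, 0.0411, 0.3219]
ee_rot: [0.733, 1.443, -0.732]
contact_force: [2.6, -1.9, -1.8]
gripper_width: 0.0171
```

```bash
python3 - <<'E'
from h import *
np.set_printoptions(precision=4,suppress=True)
f=grab_frame("side"); save(f,"side6.png"); save(f,"side6c.png",(245,150,305,205),10)
s,p,R=tool(); print(s["time_s"],p, s["contact_force"],s["torque"],s["gripper_width"],R[:,0],np.degrees(np.arctan2(R[1,1],R[0,1])))
E
```

```text
7.8 [0.5394 0.0411 0.3219] [ 3.7616 -1.2955 -1.1667] [-0.3618 -0.8276 -0.25  ] 0.017417516098942883 [ 0.0006 -0.0002 -1.    ] 36.19650787381482
```

View pics/side6c.png

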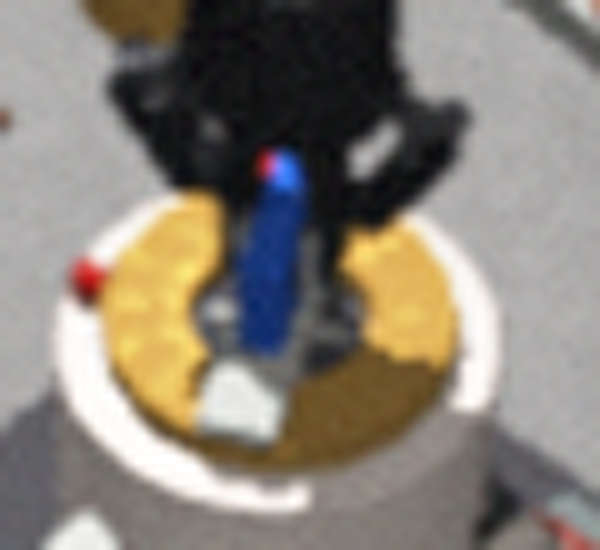

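The pins are in: the TCP is at z 0.3219 against 0.3223 expected for seated, with little force. I'll turn clockwise, which is positive about tool x (down).

>>> step_arm([
  [-1,0.5,0.3,0.4,0.1,0,0],
  [-1,0.5,0.3,0.4,0.2,0,0],
  [-1,0.5,0.3,0.4,0.3,0,0],
  [-1,0.5,0.3,0.4,0.4,0,0],
  [-1,0.5,0.3,0.4,0.5,0,0],
  [-1,0.5,0.3,0.4,0.6,0,0],
  [-1,0.5,0.3,0.4,0.7,0,0],
  [-1,0.5,0.3,0.4,0.8,0,0],
])

```text
time_s: 8.6
ee_pos: [0.54, 0.0409, 0.3218]
ee_rot: [1.334, 1.122, -1.334]
contact_force: [2.8, -3.0, 1.7]
gripper_width: 0.0169
```

```bash
python3 - <<'E'
from h import *
np.set_printoptions(precision=4,suppress=True)
f=grab_frame("side"); save(f,"side7.png"); save(f,"side7c.png",(245,150,305,205),10)
s,p,R=tool(); print(s["time_s"],p, s["contact_force"],s["torque"],s["gripper_width"],R[:,0],np.degrees(np.arctan2(R[1,1],R[0,1])))
E
```

```text
8.65 [0.54   0.0409 0.3218] [ 2.8324 -1.4098  1.5626] [-0.3356 -0.5425 -0.0648] 0.017352474663471635 [ 0.0009 -0.0006 -1.    ] -10.112199054477417
```

View pics/side7c.png

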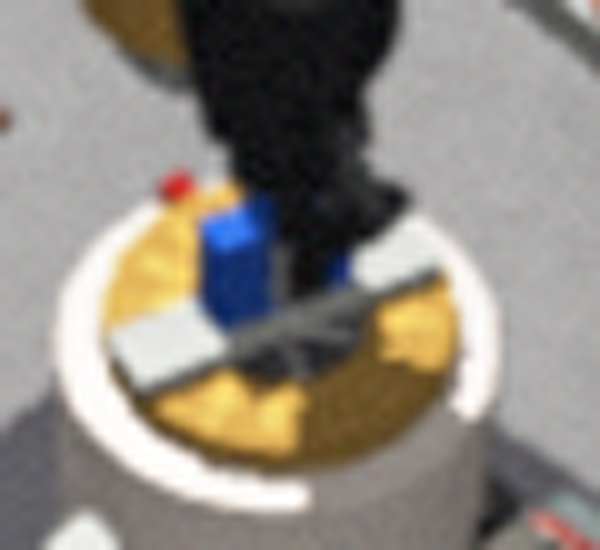

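>>> step_arm([
  [-1,0,0,0,0.03,0,0],
  [-1,0,0,0,0.06,0,0],
  [-1,0,0,0,0.09,0,0],
  [-1,0,0,0,0.12,0,0],
  [-1,0,0,0,0.14,0,0],
  [-1,0,0,0,0.14,0,0],
  [-1,0,0,0,0.14,0,0],
  [-1,0,0,0,0.14,0,0],
])

```text
time_s: 9.45
ee_pos: [0.54, 0.0408, 0.3218]
ee_rot: [1.432, 1.047, -1.432]
contact_force: [1.9, -4.8, 5.6]
gripper_width: 0.0171
```

```bash
python3 - <<'E'
from h import *
np.set_printoptions(precision=4,suppress=True)
f=grab_frame("side"); save(f,"side8.png"); save(f,"side8c.png",(245,150,305,205),10)
s,p,R=tool(); print(s["time_s"],p, s["contact_force"],s["torque"],s["joint_efforts"],R[:,0],np.degrees(np.arctan2(R[1,1],R[0,1])))
E
```

```text
9.5 [0.54   0.0408 0.3218] [ 1.5423 -4.1409  4.9615] [-0.7295 -0.363   0.0196] [  2.4607 -37.8729 -32.2696   1.3212   0.8849   0.0235] [ 0.0011 -0.0004 -1.    ] -17.63507752501489
```

View pics/side8c.png

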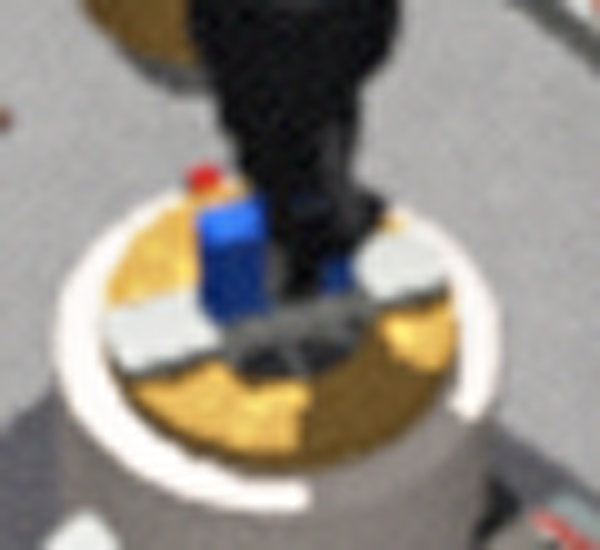

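>>> step_arm([
  [-1,0,0,0,0.02,0,0],
  [-1,0,0,0,0.04,0,0],
  [-1,0,0,0,0.06,0,0],
  [-1,0,0,0,0.08,0,0],
  [-1,0,0,0,0.1,0,0],
  [-1,0,0,0,0.12,0,0],
  [-1,0,0,0,0.12,0,0],
  [-1,0,0,0,0.12,0,0],
])

```text
time_s: 10.3
ee_pos: [0.5401, 0.0408, 0.3219]
ee_rot: [1.515, 0.975, -1.514]
contact_force: [3.1, -4.0, 4.8]
gripper_width: 0.0168
```

```bash
python3 - <<'E'
from h import *
np.set_printoptions(precision=4,suppress=True)
f=grab_frame("side"); save(f,"side9.png"); save(f,"side9c.png",(245,150,305,205),10)
s,p,R=tool(); print(s["time_s"],p, s["contact_force"],s["torque"],s["joint_efforts"],R[:,0],np.degrees(np.arctan2(R[1,1],R[0,1])))
E
```

```text
10.35 [0.5401 0.0408 0.3219] [ 2.971  -5.3393  5.25  ] [-0.8511 -0.4917  1.1863] [  1.7867 -38.0942 -31.9859   1.8963   1.1726   1.1561] [ 0.0015 -0.0014 -1.    ] -24.368530976274084
```

View pics/side9c.png

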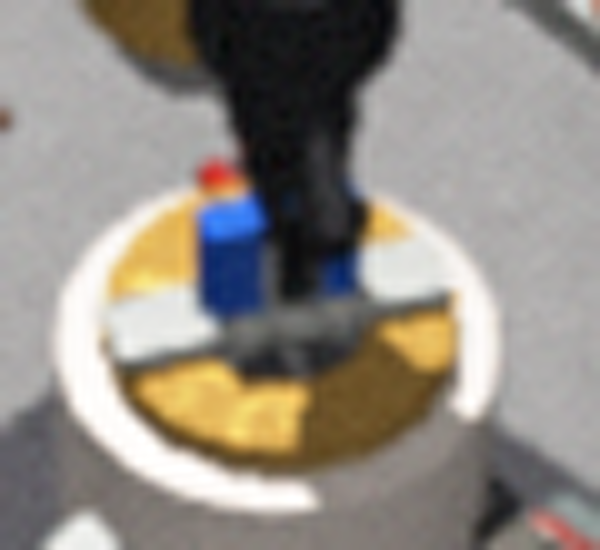

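The torque about the vertical jumped from about 0 to 1.2 N m after 1.06 rad of turn, well above the 0.2 N m of friction, so the ring is on its stop. I'll give a small extra nudge, ease off within the pin play, and lift.

>>> step_arm([
  [-1,0,0,0,0.02,0,0],
  [-1,0,0,0,0.02,0,0],
  [-1,0,0,0,-0.01,0,0],
  [-1,0,0,0,-0.04,0,0],
  [-1,0,0,0,-0.04,0,0],
  [-1,-5,0,0,-0.04,0,0],
  [-1,-15,0,0,-0.04,0,0],
  [-1,-40,0,0,-0.04,0,0],
])

```text
time_s: 11.15
ee_pos: [0.5376, 0.0417, 0.3572]
ee_rot: [1.484, 1.008, -1.498]
contact_force: [-0.2, 1.0, -2.8]
gripper_width: 0.0174
```

```bash
python3 - <<'E'
from h import *
np.set_printoptions(precision=4,suppress=True)
s,p,R=tool(); print(s["time_s"],p, s["contact_force"],s["torque"],R,np.degrees(np.arctan2(R[1,1],R[0,1])))
u=R[:,1];w=R[:,2]
T=np.array([.509,.2945,.36])   # above rest
d=T-p; print("to rest",R.T@d)
E
```

```text
11.15 [0.5376 0.0417 0.3572] [-0.159   0.9854 -2.776 ] [ 0.013  -0.0272 -0.0059] [[-0.0106  0.9257 -0.3782]
 [ 0.0023 -0.3782 -0.9257]
 [-0.9999 -0.0106  0.0018]] -22.224101509277563
to rest [-0.0019 -0.1222 -0.2232]
```

>>> step_arm([
  [-1,0,0,0,0,0,0],
  [-1,0,-20,-37,-0.1,0,0],
  [-1,0,-43,-78,-0.2,0,0],
  [-1,0,-65,-120,-0.32,0,0],
  [-1,0,-87,-160,-0.45,0,0],
  [-1,0,-109,-200,-0.55,0,0],
  [-1,0,-121,-223,-0.614,0,0],
  [-1,0,-121,-223,-0.614,0,0],
])

```text
time_s: 11.95
ee_pos: [0.5102, 0.2966, 0.3588]
ee_rot: [1.035, 1.314, -1.039]
contact_force: [-0.4, 0.0, -3.1]
gripper_width: 0.0173
```

```bash
python3 - <<'E'
from h import *
np.set_printoptions(precision=4,suppress=True)
for n,r in(("side",(195,105,315,225)),("top",(160,130,340,230))):
    f=grab_frame(n); save(f,f"{n}10.png"); save(f,f"{n}10c.png",r,5 if n=="side" else 4)
s,p,R=tool(); print(s["time_s"],p, s["contact_force"],R,np.degrees(np.arctan2(R[1,1],R[0,1])))
print(R.T@(np.array([.510,.2938,p[2]])-p-R[:,0]*.2))
E
```

```text
12.05 [0.5111 0.2936 0.3591] [-0.5182 -0.0924 -3.5654] [[-0.0037  0.9743  0.225 ]
 [-0.0014  0.225  -0.9743]
 [-1.     -0.0039  0.0005]] 13.005238553727834
[-0.2    -0.001  -0.0004]
```

View pics/side10c.png

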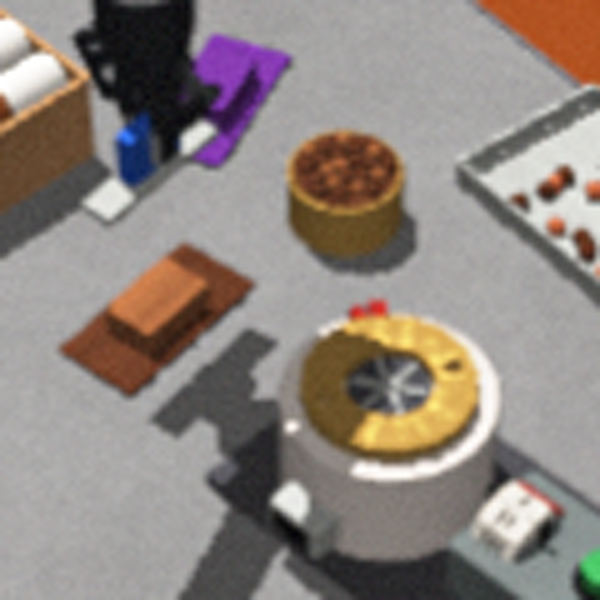

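View pics/top10c.png

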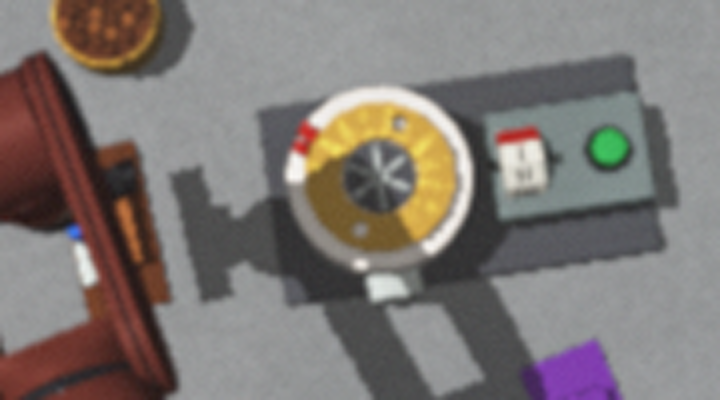

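The top view shows the red tab at (307,137) in the crop right against the stop, so the ring is home. I'll check that the spanner hasn't slipped in the grip before lowering it.

```bash
python3 - <<'E'
from h import *
np.set_printoptions(precision=2,suppress=True)
for tag,P,ang in(("2",[.5094,.2936,.3386],13.0),("10",[.5111,.2936,.3591],13.0)):
    f=cv2.imread(f"pics/side{tag}.png"); r=(205,120,245,160);U=13
    a=cv2.resize(f[r[1]:r[3],r[0]:r[2]],None,fx=U,fy=U,interpolation=cv2.INTER_CUBIC)
    u=np.array([np.cos(np.radians(ang)),np.sin(np.radians(ang)),0]);w=np.array([u[1],-u[0],0]); zt=.04+P[2]-.2233
    c=np.array([P[0],P[1],zt])
    for x,y in((-.065,-.015),(-.065,.015),(.065,.015),(.065,-.015)):
        q=(proj("side",[c+u*x+w*y])[0]-r[:2]+.5)*U-.5; cv2.circle(a,tuple(int(v) for v in q),4,(0,255,0),1)
    cv2.imwrite(f"pics/g{tag}.png",a)
cv2.imwrite("pics/g.png",cv2.resize(np.hstack([cv2.imread("pics/g2.png"),cv2.imread("pics/g10.png")]),None,fx=.75,fy=.75))
E
```

```text
(no output)
```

View pics/g.png

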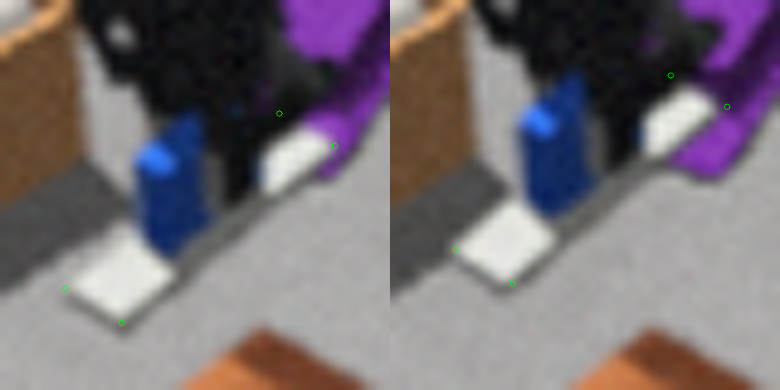

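>>> step_arm([
  [-1,0,-1,0,0,0,0],
  [-1,40,-1,0,0,0,0],
  [-1,80,-1,0,0,0,0],
  [-1,110,-1,0,0,0,0],
  [-1,120,-1,0,0,0,0],
  [-1,124,-1,0,0,0,0],
  [-1,128,-1,0,0,0,0],
  [-1,128,-1,0,0,0,0],
])

```text
time_s: 12.85
ee_pos: [0.512, 0.293, 0.2346]
ee_rot: [1.043, 1.306, -1.04]
contact_force: [0.4, -0.5, -3.2]
gripper_width: 0.0172
```

```bash
python3 - <<'E'
from h import *
np.set_printoptions(precision=4,suppress=True)
f=grab_frame("side"); save(f,"side11.png"); save(f,"side11c.png",(200,135,255,190),10)
s,p,R=tool(); print(s["time_s"],p, s["contact_force"],s["torque"],np.degrees(np.arctan2(R[1,1],R[0,1])))
E
```

```text
12.9 [0.512  0.2931 0.2349] [-0.5643  0.5825 -3.187 ] [-0.0427 -0.0091 -0.0054] 12.919203399660768
```

View pics/side11c.png

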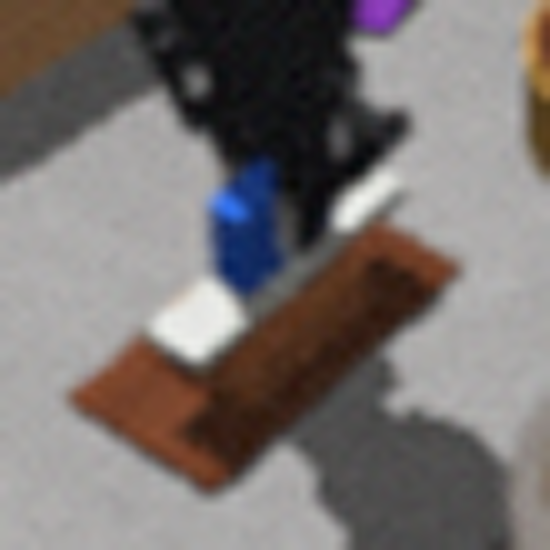

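>>> step_arm([
  [-1,0,-2.5,-1.5,0,0,0],
  [-1,0,-2.5,-1.5,0,0,0],
  [-1,4,-2.5,-1.5,0,0,0],
  [-1,7,-2.5,-1.5,0,0,0],
  [-1,9,-2.5,-1.5,0,0,0],
  [-1,11,-2.5,-1.5,0,0,0],
  [-1,12,-2.5,-1.5,0,0,0],
  [-1,12,-2.5,-1.5,0,0,0],
])

```text
time_s: 13.7
ee_pos: [0.5086, 0.294, 0.2228]
ee_rot: [1.041, 1.308, -1.041]
contact_force: [-6.0, -2.8, 10.3]
gripper_width: 0.0175
```

```bash
python3 - <<'E'
from h import *
np.set_printoptions(precision=4,suppress=True)
f=grab_frame("side"); save(f,"side12.png"); save(f,"side12c.png",(200,135,255,190),10)
s,p,R=tool(); print(s["time_s"],p, s["contact_force"],s["torque"],np.degrees(np.arctan2(R[1,1],R[0,1])))
E
```

```text
13.75 [0.5086 0.294  0.2228] [-4.7681 -2.9983  9.4583] [-0.3429  0.8127  0.047 ] 12.945412381521612
```

View pics/side12c.png

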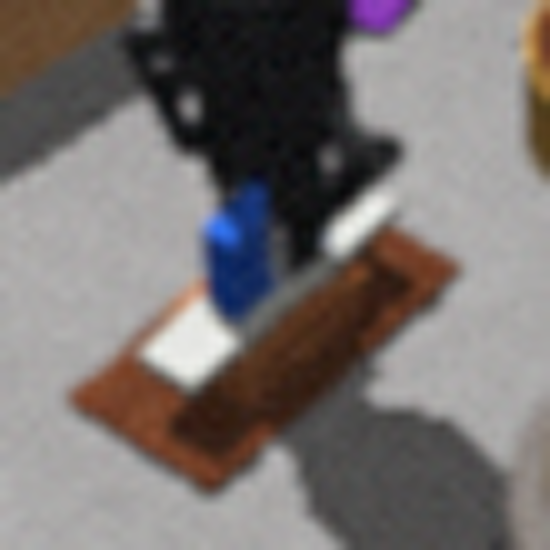

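>>> step_arm([
  [0,0,0,0,0,0,0],
  [0.6,0,0,0,0,0,0],
  [0.6,0,0,0,0,0,0],
  [0.6,0,0,0,0,0,0],
  [0.6,-10,0,0,0,0,0],
  [0.6,-50,0,0,0,0,0],
  [0.6,-100,0,0,0,0,0],
  [0.6,-120,0,0,0,0,0],
])

```text
time_s: 14.55
ee_pos: [0.5097, 0.2945, 0.3474]
ee_rot: [1.046, 1.304, -1.035]
contact_force: [1.1, 1.1, 0.5]
gripper_width: 0.0681
```

```bash
python3 - <<'E'
from h import *
np.set_printoptions(precision=4,suppress=True)
for n,r in(("side",(195,125,255,190)),("top",(225,145,285,195))):
    f=grab_frame(n); save(f,f"{n}13.png"); save(f,f"{n}13c.png",r,9)
s,p,R=tool(); print(s["time_s"],p, s["contact_force"],s["gripper_width"],R)
f=cv2.imread("pics/top13.png"); cv2.imwrite("pics/top13b.png",cv2.resize(f[130:230,160:340],None,fx=4,fy=4,interpolation=cv2.INTER_CUBIC))
E
```

```text
14.65 [0.5099 0.2945 0.3471] [ 1.4151 -0.0551  0.5883] 0.06826822580229466 [[ 0.0088  0.9746  0.224 ]
 [ 0.0036  0.224  -0.9746]
 [-1.      0.0094 -0.0016]]
```

View pics/side13c.png

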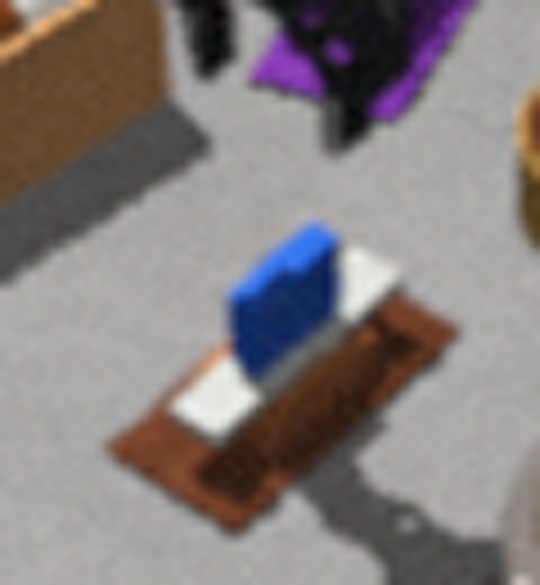

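View pics/top13b.png

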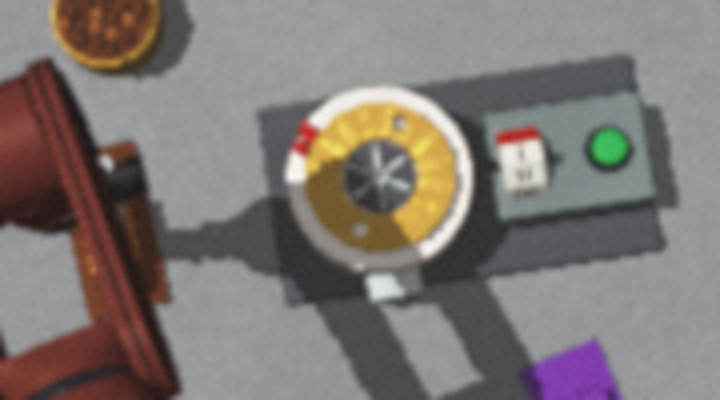

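The spanner lies flat on its rest, in the same attitude as at the start. Next is the button position.

```bash
python3 - <<'E'
from h import *
np.set_printoptions(precision=4,suppress=True)
U=8;out={}
for n,r in(("top",(300,155,325,180)),("side",(300,205,330,232))):
    f=cv2.imread(f"pics/{n}1.png")[:,:,::-1]; a=cv2.resize(f[r[1]:r[3],r[0]:r[2]],None,fx=U,fy=U,interpolation=cv2.INTER_CUBIC)
    H=hsv(a).astype(int); m=((H[...,0]>50)&(H[...,0]<85)&(H[...,1]>110)&(H[...,2]>(60 if n=="top" else 120))).astype(np.uint8)
    c=max(cv2.findContours(m,0,1)[0],key=cv2.contourArea); (cx,cy),ax,_=cv2.fitEllipse(c)
    q=((cx+.5)/U-.5+r[0],(cy+.5)/U-.5+r[1]); out[n]=q; print(n,q,np.array(ax)/U,plane(n,[q],.094),plane(n,[q],.09))
    cv2.imwrite(f"pics/bt_{n}.png",np.hstack([a[:,:,::-1],np.dstack([m*255]*3)]))
print(tri(out["side"],out["top"]))
# prediction: mill -y direction from ring centre
o=np.array([.539,.0415]); b=plane("top",[out["top"]],.094)[0,:2]; print("dist to ring axis",np.linalg.norm(b-o),"dir",np.degrees(np.arctan2(*(b-o)[::-1])))
s,p,R=tool(); print(R.T@(np.array([b[0],b[1],.35])-p), np.degrees(np.arctan2(R[1,1],R[0,1])))
f=cv2.imread("pics/side1.png"); cv2.imwrite("pics/dr.png",cv2.resize(f[188:235,280:335],None,fx=10,fy=10,interpolation=cv2.INTER_CUBIC))
E
```

```text
top (311.738468170166, 166.45563125610352) [9.3601 9.6099] [[ 0.5682 -0.1644  0.094 ]] [[ 0.5688 -0.1649  0.09  ]]
side (315.22971057891846, 218.15638065338135) [7.0043 8.6811] [[ 0.5698 -0.1689  0.094 ]] [[ 0.5722 -0.1669  0.09  ]]
(array([ 0.5704, -0.166 ,  0.0901]), np.float64(0.0038522924123406306))
dist to ring axis 0.20796005181656968 dir -81.9145835369522
[-0.004  -0.0458  0.4603] 12.941873898736555
```

View pics/dr.png

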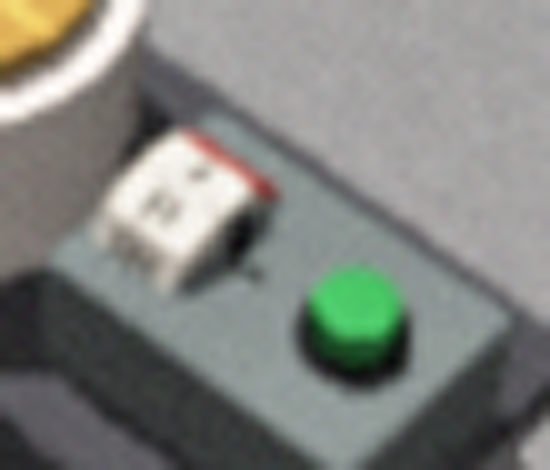

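The button is at (0.568, -0.165): its ray heights come out at 90–94 mm, and it is 208 mm from the ring axis (210 expected). The drum shows two strokes on its upper face with red just behind it. I'll go over the button with the fingers shut.

>>> step_arm([
  [-1,0,-5,50,0,0,0],
  [-1,0,-10,100,0,0,0],
  [-1,0,-15,149,0,0,0],
  [-1,0,-20,198,0,0,0],
  [-1,0,-25,247,0,0,0],
  [-1,0,-30,296,0,0,0],
  [-1,0,-35,345,0,0,0],
  [-1,0,-40,394,0,0,0],
])

```text
time_s: 15.45
ee_pos: [0.5571, -0.101, 0.3403]
ee_rot: [1.041, 1.309, -1.042]
contact_force: [0.5, 0.2, 0.2]
gripper_width: 0.0001
```

```bash
python3 - <<'E'
from h import *
np.set_printoptions(precision=4,suppress=True)
s,p,R=tool(); print(s["time_s"],p,s["gripper_width"])
print(R.T@(np.array([.5685,-.1655,.30])-p))
E
```

```text
15.45 [ 0.5571 -0.101   0.3403] 0.00013417129375395753
[ 0.0403 -0.0033  0.0655]
```

>>> step_arm([
  [-1,0,-3,40,0,0,0],
  [-1,0,-3,66,0,0,0],
  [-1,0,-3,66,0,0,0],
  [-1,40,-3,66,0,0,0],
  [-1,62,-3,66,0,0,0],
  [-1,62,-3,66,0,0,0],
  [-1,62,-3,66,0,0,0],
  [-1,62,-3,66,0,0,0],
])

```text
time_s: 16.25
ee_pos: [0.5701, -0.1638, 0.2809]
ee_rot: [1.041, 1.305, -1.04]
contact_force: [-0.6, 0.9, 0.4]
gripper_width: 0.0001
```

```bash
python3 - <<'E'
from h import *
np.set_printoptions(precision=4,suppress=True)
for n,r in(("side",(275,150,345,240)),("top",(160,130,340,230))):
    f=grab_frame(n); save(f,f"{n}14.png"); save(f,f"{n}14c.png",r,6 if n=="side" else 4)
s,p,R=tool(); print(s["time_s"],p,s["contact_force"]); print(R.T@(np.array([.5685,-.1655,.267])-p))
E
```

```text
16.35 [ 0.5702 -0.164   0.2811] [ 0.8782  0.4185 -0.2782]
[ 0.0141 -0.002   0.001 ]
```

View pics/side14c.png

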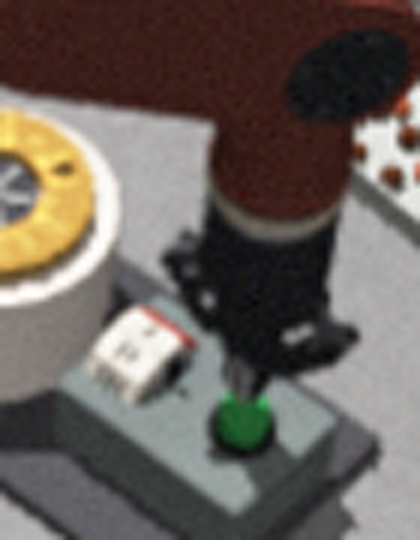

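View pics/top14c.png

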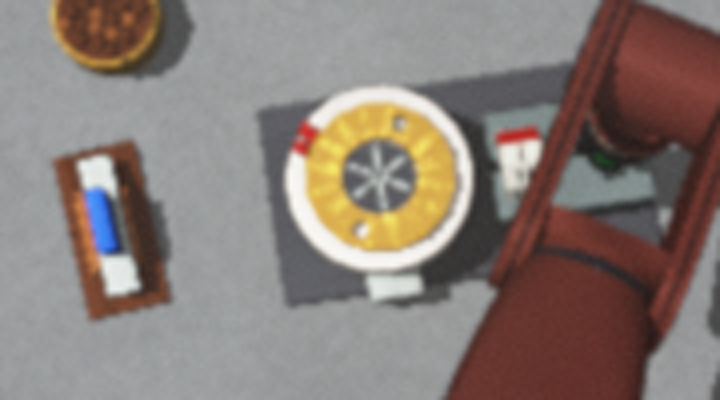

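The top view also confirms that the spanner is back on the rest and the ring is home. First press: go down and hold.

>>> step_arm([
  [-1,5,-2,1,0,0,0],
  [-1,11,-2,1,0,0,0],
  [-1,15,-2,1,0,0,0],
  [-1,19,-2,1,0,0,0],
  [-1,23,-2,1,0,0,0],
  [-1,27,-2,1,0,0,0],
  [-1,27,-2,1,0,0,0],
  [-1,27,-2,1,0,0,0],
])

```text
time_s: 17.15
ee_pos: [0.5681, -0.1657, 0.2551]
ee_rot: [1.041, 1.307, -1.041]
contact_force: [-8.9, 2.0, 21.4]
gripper_width: -0.0001
```

```bash
python3 - <<'E'
from h import *
np.set_printoptions(precision=4,suppress=True)
for n,r in(("side",(275,170,345,240)),("top",(160,130,340,230))):
    f=grab_frame(n); save(f,f"{n}15.png"); save(f,f"{n}15c.png",r,7 if n=="side" else 4)
s,p,R=tool(); print(s["time_s"],p,s["contact_force"]); print(R.T@(np.array([.5685,-.1655,.267])-p))
E
```

```text
17.25 [ 0.5681 -0.1657  0.2551] [-9.8674  1.8068 21.8313]
[-0.0119  0.0005 -0.0001]
```

View pics/side15c.png

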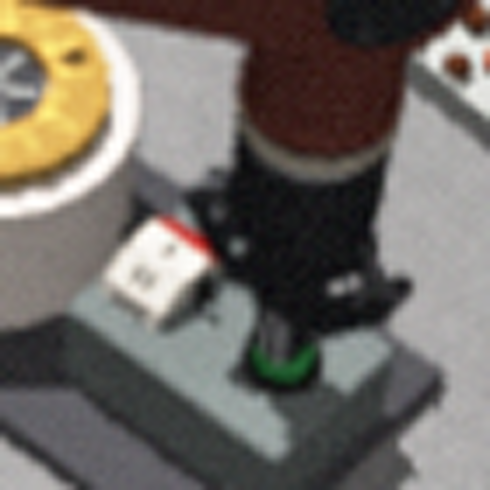

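The force is 22 N at TCP z 0.2551, so the button is bottomed. I'll release it and compare the drum before and after.

>>> step_arm([
  [-1,-4,0,0,0,0,0],
  [-1,-8,0,0,0,0,0],
  [-1,-12,0,0,0,0,0],
  [-1,-16,0,0,0,0,0],
  [-1,-19,0,0,0,0,0],
  [-1,-19,0,0,0,0,0],
  [-1,-19,0,0,0,0,0],
  [-1,-19,0,0,0,0,0],
])

```text
time_s: 18.05
ee_pos: [0.5676, -0.1653, 0.2707]
ee_rot: [1.041, 1.309, -1.042]
contact_force: [-0.3, -0.4, -0.2]
gripper_width: -0.0001
```

```bash
python3 - <<'E'
from h import *
np.set_printoptions(precision=4,suppress=True)
for n in("side","top"):
    f=grab_frame(n); save(f,f"{n}16.png")
s,p,R=tool(); print(s["time_s"],p,s["contact_force"])
im=[]
for t in("14","15","16"):
    a=cv2.imread(f"pics/side{t}.png")[195:225,280:315]; b=cv2.imread(f"pics/top{t}.png")[155:185,275:305]
    im.append(np.vstack([cv2.resize(x,(264,264),interpolation=cv2.INTER_CUBIC) for x in(a,b)]))
cv2.imwrite("pics/cmp.png",np.hstack(im))
E
```

```text
18.15 [ 0.5676 -0.1654  0.2709] [0.0361 0.7566 0.62  ]
```

View pics/cmp.png

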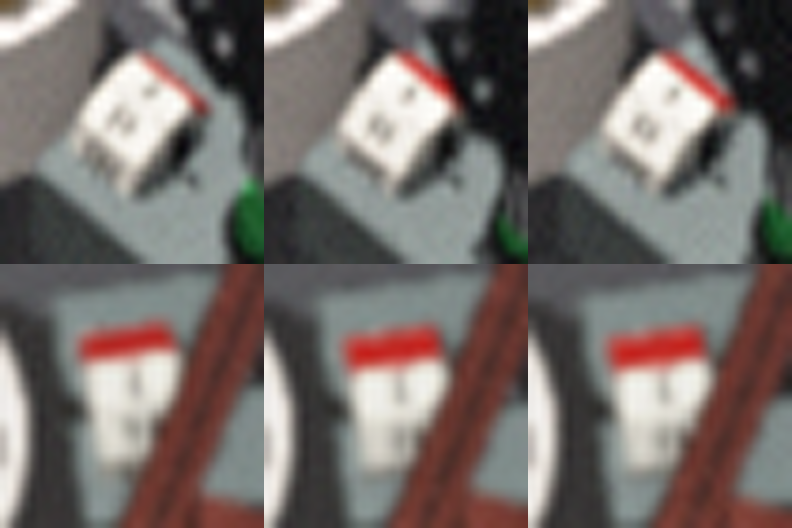

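The drum advanced to a flat face: the "I" face is now on top between the posts, with red next behind it, so one press is left. I'll press again.

>>> step_arm([
  [-1,0,0,0,0,0,0],
  [-1,3,0,0,0,0,0],
  [-1,6,0,0,0,0,0],
  [-1,9,0,0,0,0,0],
  [-1,12,0,0,0,0,0],
  [-1,15,0,0,0,0,0],
  [-1,17,0,0,0,0,0],
  [-1,17,0,0,0,0,0],
])

```text
time_s: 18.95
ee_pos: [0.568, -0.1656, 0.2554]
ee_rot: [1.041, 1.307, -1.041]
contact_force: [-3.1, 0.9, 10.2]
gripper_width: -0.0002
```

```bash
python3 - <<'E'
from h import *
np.set_printoptions(precision=4,suppress=True)
for n in("side","top"):
    f=grab_frame(n); save(f,f"{n}17.png")
s,p,R=tool(); print(s["time_s"],p,s["contact_force"])
im=[]
for t in("16","17"):
    a=cv2.imread(f"pics/side{t}.png")[195:225,280:315]; b=cv2.imread(f"pics/top{t}.png")[155:185,275:305]
    im.append(np.vstack([cv2.resize(x,(264,264),interpolation=cv2.INTER_CUBIC) for x in(a,b)]))
cv2.imwrite("pics/cmp2.png",np.hstack(im))
E
```

```text
19.05 [ 0.568  -0.1656  0.2554] [-3.0842  0.523  10.7433]
```

View pics/cmp2.png

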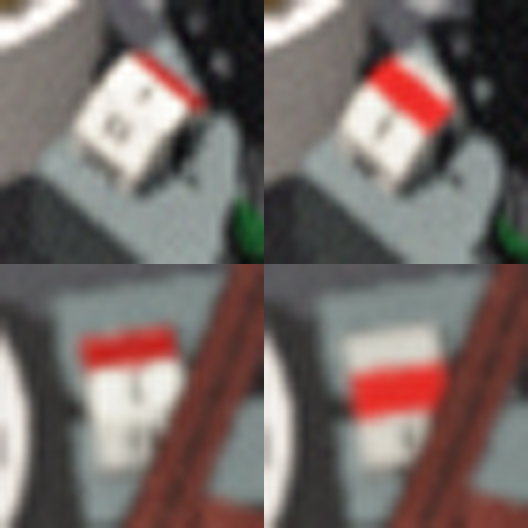

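Red is on top. I'll press 1 mm deeper to match the first press's 22 N before releasing.

>>> step_arm([
  [-1,1,0,0,0,0,0],
  [-1,1,0,0,0,0,0],
  [-1,1,0,0,0,0,0],
  [-1,-4,0,0,0,0,0],
  [-1,-10,0,0,0,0,0],
  [-1,-20,0,0,0,0,0],
  [-1,-60,0,0,0,0,0],
  [-1,-100,0,0,0,0,0],
])

```text
time_s: 19.85
ee_pos: [0.567, -0.1652, 0.3536]
ee_rot: [1.041, 1.312, -1.043]
contact_force: [1.1, -0.3, -0.1]
gripper_width: 0.0001
```

>>> step_arm([
  [-1,0,0,50,0,0,0],
  [-1,0,0,100,0,0,0],
  [-1,0,0,150,0,0,0],
  [-1,0,0,200,0,0,0],
  [-1,0,0,250,0,0,0],
  [-1,0,0,250,0,0,0],
  [-1,0,0,250,0,0,0],
  [-1,0,0,250,0,0,0],
])

```text
time_s: 20.65
ee_pos: [0.6237, -0.4082, 0.3538]
ee_rot: [1.042, 1.309, -1.041]
contact_force: [0.9, 0.1, 0.2]
gripper_width: 0.0001
```

```bash
python3 - <<'E'
from h import *
np.set_printoptions(precision=4,suppress=True)
for n,r in(("side",(200,120,340,240)),("top",(160,130,340,230))):
    f=grab_frame(n); save(f,f"{n}18.png"); save(f,f"{n}18c.png",r,4.4)
    if n=="top":
        H=hsv(f).astype(int); m=((H[...,0]<6)|(H[...,0]>174))&(H[...,1]>150)&(H[...,2]>140); m[:,:275]=0;m[:,310:]=0; m[:150]=0;m[190:]=0
        b=blobs(m); print(b,plane("top",[b[0][1]],.094))
s,p,R=tool(); print(s["time_s"],p,s["contact_force"],s["joint_vel"])
g=cv2.imread("pics/top18.png")[:,:,::-1].copy()
from meas import sp
o=sp(g,"top",(165,155,215,220),U=8,tag="f"); print("blue",plane("top",[o["blue"][0]],.088),"wood",plane("top",[o["wood"][0]],.006))
E
```

```text
[(np.int32(46), [289.98, 168.96], [285, 167, 11, 5])] [[ 0.5598 -0.0858  0.094 ]]
20.75 [ 0.624  -0.4076  0.3548] [0.316  0.4509 0.3853] [ 0.0033 -0.0072 -0.0017 -0.0006 -0.0026 -0.0019]
blue [[0.5059 0.293  0.088 ]] wood [[0.5057 0.2977 0.006 ]]
```

View pics/side18c.png

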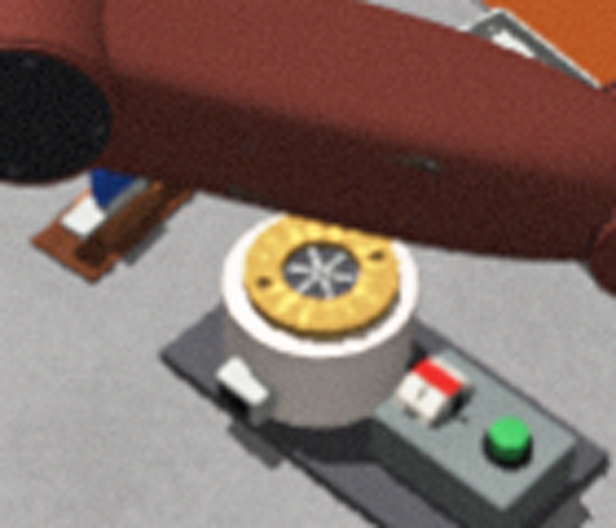

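View pics/top18c.png

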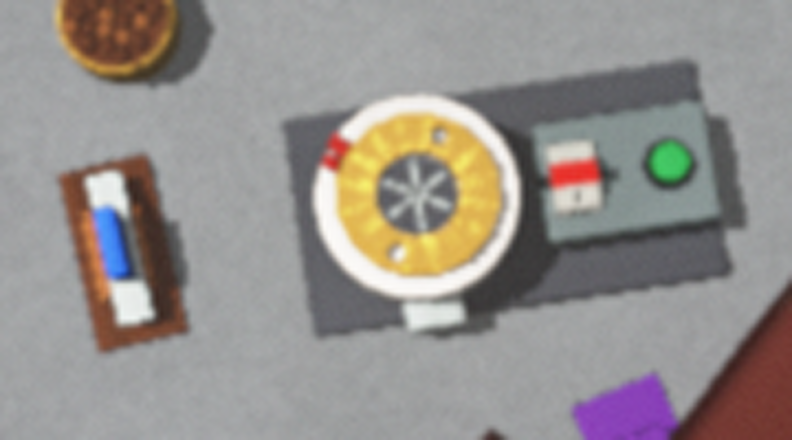

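The drum's red centroid comes out 2–3 mm toward +x of the ring–button line, which could be about 0.08 rad short or just measurement noise. I'll check it more finely against the posts.

```bash
python3 - <<'E'
from h import *
np.set_printoptions(precision=2,suppress=True)
f=cv2.imread("pics/top18.png"); g=cv2.imread("pics/side18.png")
a=cv2.resize(f[155:185,275:305],(390,390),interpolation=cv2.INTER_CUBIC); b=cv2.resize(g[195:225,280:310],(390,390),interpolation=cv2.INTER_CUBIC)
# overlay predicted red-face corners for theta=0 with drum centre on ring-button line
o=np.array([.539,.0415]); yaw=np.radians(8.1); ex=np.array([np.cos(yaw),np.sin(yaw)]); ey=np.array([-np.sin(yaw),np.cos(yaw)])
c=o-.130*ey
for n,img,r in(("top",a,(275,155)),("side",b,(280,195))):
    cc=c+(np.array([.0022,-.0017]) if n=="side" else 0)
    P=[np.r_[cc+ex*x+ey*y,.094] for x,y in((-.0104,-.019),(-.0104,.019),(.0104,.019),(.0104,-.019))]
    for q in (proj(n,P)-r+.5)*13-.5: cv2.circle(img,tuple(int(v) for v in q),4,(255,255,0),1)
cv2.imwrite("pics/fin.png",np.hstack([a,b]))
c3=f[155:185,286:294].astype(int).mean(1); print(np.c_[np.arange(155,185),c3][5:25])
E
```

```text
[[160.   144.38 146.38 133.75]
 [161.   147.38 150.25 140.62]
 [162.   171.12 178.   175.5 ]
 [163.   195.62 205.25 206.25]
 [164.   205.25 214.62 216.25]
 [165.   197.12 207.   217.12]
 [166.   151.25 160.75 221.88]
 [167.    86.12  93.75 229.  ]
 [168.    51.25  57.38 231.38]
 [169.    45.25  51.62 231.62]
 [170.    49.25  55.38 231.38]
 [171.    88.5   95.75 227.62]
 [172.   157.12 166.   221.12]
 [173.   189.25 198.88 211.75]
 [174.   194.88 204.25 207.5 ]
 [175.   195.75 205.5  208.  ]
 [176.   194.25 203.   206.62]
 [177.   164.5  173.   174.75]
 [178.   135.25 140.38 138.75]
 [179.   138.38 141.25 132.5 ]]
```

View pics/fin.png

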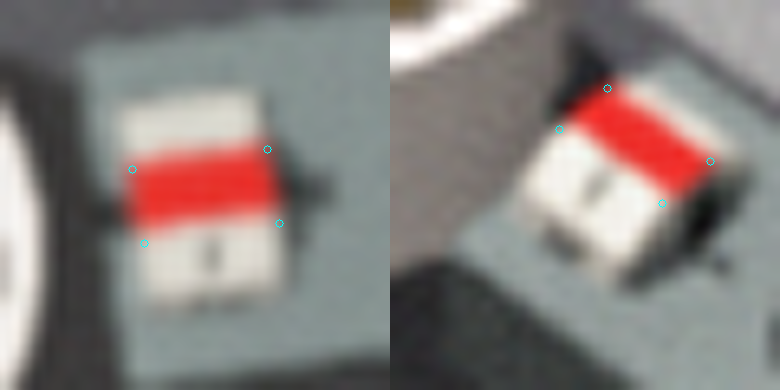

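```bash
python3 - <<'E'
from h import *
np.set_printoptions(precision=4,suppress=True)
o=np.array([.539,.0415])
for t in("17","18"):
  for n,r in(("top",(280,160,296,178)),("side",(280,195,312,225))):
    f=cv2.imread(f"pics/{n}{t}.png").astype(float)[r[1]:r[3],r[0]:r[2]]
    w=np.clip((f[...,2]-f[...,1]-40)/140,0,1)   # redness weight
    yy,xx=np.mgrid[r[1]:r[3],r[0]:r[2]]; c=[(w*xx).sum()/w.sum(),(w*yy).sum()/w.sum()]
    print(t,n,np.array(c),w.sum(),plane(n,[c],.094)[0])
# slab/box yaw and posts from top18
f=cv2.imread("pics/top18.png")[:,:,::-1]; H=hsv(f.copy()).astype(int)
# box: greenish-grey vs. slab: use box region corners
reg=(slice(145,192),slice(275,330)); sub=f[reg].astype(int)
m=((sub[...,1]-sub[...,0]>8)&(sub.sum(2)>230)&(sub.sum(2)<520)).astype(np.uint8)
b=blobs(m,50); print("box",[(x[0],x[1],x[2]) for x in b])
cv2.imwrite("pics/box.png",cv2.resize(np.hstack([f[reg][:,:,::-1],np.dstack([m*255]*3)]),None,fx=7,fy=7,interpolation=cv2.INTER_CUBIC))
E
```

```text
17 top [289.9564 168.9927] 46.00714285714286 [ 0.5597 -0.0857  0.094 ]
17 side [298.8423 205.2996] 39.31428571428571 [ 0.5623 -0.0884  0.094 ]
18 top [290.0282 168.9259] 46.57142857142857 [ 0.5599 -0.0859  0.094 ]
18 side [298.8112 205.3012] 39.15714285714286 [ 0.5622 -0.0883  0.094 ]
box [(np.int32(740), [30.08, 22.95], [6, 8, 42, 32])]
```

View pics/box.png

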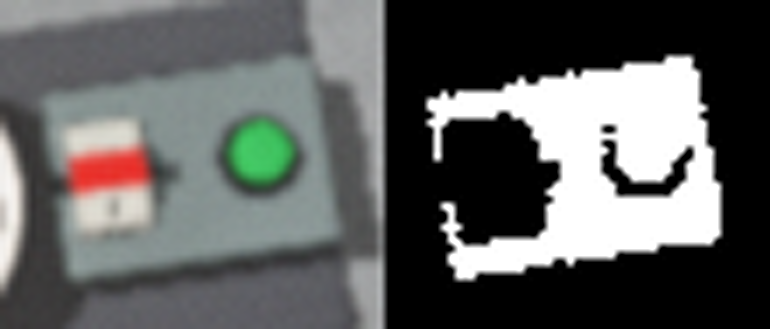

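```bash
python3 - <<'E'
from h import *
np.set_printoptions(precision=4,suppress=True)
q=np.array([[107,180],[254,159]]); px=np.c_[(q[:,0]+.5)/7-.5+275,(q[:,1]+.5)/7-.5+145]
print(plane("top",px,.072))
q=np.array([[45,95],[308,58],[340,240],[70,280]]); P=plane("top",np.c_[(q[:,0]+.5)/7-.5+275,(q[:,1]+.5)/7-.5+145],.072); print(P,np.linalg.norm(P[0]-P[1]),np.linalg.norm(P[1]-P[2]),np.linalg.norm(P[3]-P[0]))
E
```

```text
[[ 0.5579 -0.0869  0.072 ]
 [ 0.5683 -0.1638  0.072 ]]
[[ 0.603  -0.055   0.072 ]
 [ 0.6214 -0.193   0.072 ]
 [ 0.5254 -0.2079  0.072 ]
 [ 0.5056 -0.0669  0.072 ]] 0.13921147865958974 0.09717819590010535 0.09815361052849597
```

By the box edges the drum centre is at x 0.558. The red face's centre is at 0.560, which puts it within about 0.06 rad of the top (0.17 allowed), and it did not move on release. The ring tab is against the stop, the spanner is on its rest, the button is up, and the arm is clear. Handing in.

```bash
python3 - <<'E'
from h import *
a=cv2.imread("pics/top1.png").astype(int); b=cv2.imread("pics/top18.png").astype(int)
for k,(x,y) in dict(tin=(187,133),jar=(371,201),scoop=(367,144)).items(): print(k,np.abs(a-b)[y-14:y+14,x-14:x+14].mean().round(1))
print(env.hand_in())
E
```

```text
tin 8.6
jar 79.7
scoop 22.7
the job is handed in; nothing more can be done
None
```

View pics/top18.png

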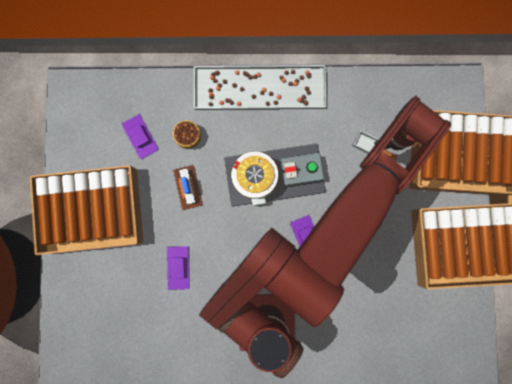

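I finished the whole sequence and handed the job in at about 21 s; no verdict was reported. I took the spanner off the brown rest, put both pins in the ring's holes, and turned the ring about 1.06 rad clockwise. I then laid the spanner back on its rest and pressed the green button twice.

**Last checks**
- **Ring:** it is on its stop. Torque rose from about 0 to 1.2 N m at the end of the turn, and the top view shows the red tab against the stop block.
- **Spanner:** it lies flat on the rest's block. The handle reads (0.506, 0.293), against about (0.507, 0.293) when I found it.
- **Button:** it is up. Both presses reached bottom: the first at 22 N, and the second at 11 N before I pushed 1 mm deeper without reading the force again.
- **Drum:** the red face is on top and did not move on release.

**Disagreements and gaps**
- **Side camera:** it read about 2.5 mm off from the top camera and the gripper at the mill. I used the top camera and the gripper there.
- **Drum angle:** the red face's centre measured 2 to 3 mm towards +x, so the drum may be 0.06 to 0.08 rad short. A rough reading against the pointer posts alone put it up to about 0.13 rad short. The limit is 0.17.
- **Tin, jar and scoop:** the tin looks unmoved. My picture comparison for the jar and scoop was inconclusive because the parked arm hides the jar and part of the scoop. The arm never came low near either one.

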